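Set the phone on its table stand, draw out the brace leg and clamp it

ROBOT

A 6-joint arm with a two-finger parallel gripper is mounted at the origin on the work surface. World frame = base frame: x ahead of the robot, y to its left, z up, the work surface at z = 0. Lengths are in m, angles in rad, forces in N, time in s.
With the tool pointing down it reaches from about 0.25 to 0.725 m from the base axis. Payload 4 kg.
Tool frame: the origin (TCP) lies midway between the tips of the shut fingers; the grasp point (between the pads) lies 19 mm behind it; z points along the fingers, x is the direction in which the jaws open and shut, and the axes are right-handed (so a half turn about z gives the same grasp; the last joint's range is limited). The gripper opens to 85 mm and grips with 20 to 120 N. Pads are 22 mm wide; open, the fingers measure 114 mm over their backs; the gripper's body (76 mm by 85 mm) begins 54 mm behind the grasp point. The pads swing forward as they close: fully open they stand 13 mm farther back than shut.
Start: joints at [1.211, 0.241, 0.005, 1.335, 0, 1.571], TCP at [0.176, 0.468, 0.231] pointing down, gripper open.
Joint ranges: [-2.72, 2.72], [-1.05, 1.87], [-1.09, 1.28], [-1.99, 2.15], [-1.42, 1.44], [-3.14, 3.14]. Speed limits (rad/s): [2.79, 2.79, 3.14, 3.14, 3.14, 3.14].

INTERFACE

Orientations are given as a unit quaternion [x, y, z, w].
In Python, from workcell import telemetry, camera, get_calibration, bot gives the robot as it stands.
- The arm moves only by the tool step_arm, never from a script. Its argument "increments" is a list of rows, each an object with "slide": the shift along the tool's x, y, z in m, a list of three; "turn": the turn, a rotation vector about the tool's x, y, z in rad, a list of three; "grip": the closure, from -1 (fully open) to 1 (shut), so that 0 is half open. A call has 1 to 12 rows; each row shifts and turns the commanded pose from where the row before left it, along the tool's axes as they then stand; what a row does not reach is not made up. A row lasts 1/12 s, in which the tool goes at most 41.7 mm and 7.16 degrees, less where a joint would pass 70% of its speed; a pose out of reach is approached as far as the arm can. A call is refused whole if a number of a shift passes 0.0417 or a number of a turn 0.125, either way. A call with a gripper value outside its range is refused whole. The fingers move at their own pace and stop on an object; the grip force is fixed at half the most. Time passes only in rows, so rows that do not move let the fingers close. It gives the time, the measured TCP pose, the force and the opening at its end, in the units of the state.
- telemetry.get_obs(): the state, without advancing time (a new reading comes with each control period).
- camera(name): name is "side" or "top" or "wrist"; returns (picture, depth): 400x640x3 uint8, red, green, blue; 400x640 float32, m along the optical axis (not along the pixel's ray), 0 where there is no reading.
- get_calibration(name): a dict with "K" (3x3 intrinsics, pixels), "extrinsics" (4x4, takes a point from camera to world coordinates). Camera axes: x right, y down, z forward; pixel columns grow to the right and rows downward; lengths in m; the calibration is good to about 2 mm. A picture is of the moment at which its call begins: read the wrist's pose just before it. get_calibration takes no time and is no camera call; for the wrist camera it gives the pose at the moment of the call.
- bot.job_done(): hands the job in, once; it reports no verdict.
The state is a dict: "clock": time; "joint_pos": joint angles; "joint_vel": joint speeds; "tau": joint torques, N m; "eef_pos": TCP position; "tool_rot": TCP orientation; "ft_force": force on the tool from outside, world axes, zero at the start; "ft_torque": the same for the moment, N m; "grip_width": finger opening in m.
Only numpy, scipy, OpenCV 4.12 (cv2) and the standard library are available. Lean on these libraries where they do the work, as an engineer would, in place of code of your own. Each camera call takes 0.05 s, during which the arm holds its last target. There are 200 camera calls.

TASK

Lay the phone in the orange case on the sloped rest of the stand, screen up, straight along the slope with one end against the lip at the foot of the slope, and let go of it. Then draw the stand's spring-loaded leg out until its yellow pointer is level with the green mark and, while you keep it there, swing the red cam lever fully closed against the black grip block. The spring would pull the leg back in, so finish while still holding the leg at the mark with the lever closed; do not shift the green mark, do not close the lever before the leg is at the mark, and leave the other things on the table where they are.

Things in the scene. Friction and masses are not known exactly. Their poses are not given: they have to be found in the camera images.
- phone: loose phone in an orange rubber case, dark screen on top, 136 (its x) x 64 (its y) x 14 mm, about 0.23 kg, starting flat on the table; origin at the centre of its underside (the back), z out of the screen. Either end may be the lower one on the rest.
- stand: the fixed phone stand; origin on the table under the rest's origin, axes level, x away from the robot, the leg coming out towards -y. Dark steel base plate 130 (x) x 100 (y) x 12 mm, a round post 28 mm wide under the rest, and the leg's aluminium sleeve from y = -35 to -160 mm.
- rest: fixed sloped rest of the stand: aluminium plate, 120 mm up the slope, 44 mm wide (narrower than the phone), 0.52 rad from level, black lip at its lower end standing 12 mm proud (inner face at x = -60 mm). Origin: centre of the plate's top face, 88 mm above the table; x up the slope away from the robot, y across, z square out of it. A phone against the lip has its origin at (8, 0, 0) mm.
- leg: brace leg sliding out of the stand's sleeve at table height. Origin at table level under the grip block; x level, square to the leg; z up. Starts fully in; slides up to 90 mm towards its own -y (outward) against a spring, 3 N at the start, 5.7 N at full length. Grip block: black, x -8 to 8, y -22 to 20, z 12 to 46 mm. The sleeve is 36 mm wide, 26 mm high and ends at y = +40 mm when the leg is in.
- leg_grip (a point): point on the leg at the top of the grip block (z 45 mm): the middle, along x, of block and closed lever together, 25 mm wide there; in the leg's frame at (4.5, -1, 45) mm.
- crossbar (a point): middle of the inner face of the aluminium cross-bar at the leg's outer end, at (0, -28, 20) mm in the leg's frame. Bar: 110 mm along x (-55 to 55), 10 mm thick, z 6 to 34 mm. Fingers pointing down either side of block and lever, just inside the bar, can push it outward with their sides and then squeeze lever and block together.
- lever (a joint): red cam lever on a vertical pin at (13, 25) mm in the leg's frame, 45 mm long, 8 mm thick, z 16 to 44 mm, pointing outward along the leg. Value in rad: 0 = closed, along the block's +x side (x 9 to 17 mm); starts at 0.32 to 0.42, free end swung out to the leg's +x. It stays where it is left; about 2.5 N at the tip moves it.
- lever_tip (a point): free end of the red lever, mid thickness, 30 mm above the table.
- pointer (a point): top of the yellow pointer tab (12 mm along x, 5 mm along y) fixed on the leg, on its centre line 145 mm inward (+y) of the leg's origin, 35 mm above the table; it rides along the top of the sleeve.
- mark (a point): top of the green mark, a clip (20 mm along x, 5 mm along y) on the sleeve's edge, 34 mm above the table, 18 mm to the leg's -x side of the pointer's path, 40 to 80 mm outward of the pointer at the start. Axes as the leg's: pointer and mark are level when they have the same y in them.
- remote: grey television remote, 150 x 44 x 18 mm, lying on the table (not the phone); bystander, to be left alone; origin at the centre of its underside
- jar: amber spice jar with white cap, 52 mm wide, 65 mm tall; bystander, to be left alone; origin at the centre of its underside
- pepper_mill: dark wood pepper mill, 52 mm wide, 155 mm tall; bystander, to be left alone; origin at the centre of its underside
- mug: white mug, 80 mm wide, 90 mm tall; bystander, to be left alone; origin at the centre of its underside
- water: clear water bottle, 80 mm wide, 290 mm tall; bystander, to be left alone; origin at the centre of its underside
- salad_bowl: blue salad bowl, 220 mm wide, 80 mm tall; bystander, to be left alone; origin at the centre of its underside
Mind the look-alikes: they are no part of the job. Leave any blue or turquoise look-alike of the phone alone.

How it is judged:
On the way, in this order (a step that is already met when the one before it is completed fails the run):
1. the phone lies on the sloped rest, against or near the lip, let go (x of phone in the frame of rest between -0.008 and 0.026 m and y of phone in the frame of rest between -0.015 and 0.015 m and z of phone in the frame of rest between -0.005 and 0.005 m and angle between the z axis of phone and the z axis of rest, either way round below 0.1 rad and angle between the x axis of phone and the x axis of rest, either way round below 0.25 rad and angle between phone's own z axis and vertical below 0.8 rad and contact force between the fingers and phone below 0.1 N and linear speed of phone below 0.02 m/s), for 0.3 s.
2. the leg is held with its pointer at the mark while the lever is still open (y of pointer in the frame of mark between -0.005 and 0.005 m and value of joint lever above 0.2 rad and contact force between the fingers and leg above 1 N), for 0.2 s.
At the end, for the whole second after the job is handed in: Phone on the rest, screen up, flat (5 mm, 0.1 rad), straight (0.25 rad), within 15 mm across and -8 to +26 mm up the slope, let go and still; pointer within 5 mm of the mark; lever within 0.08 rad of closed; fingers still hold the leg (over 2 N), leg at rest (all of step 1 and y of pointer in the frame of mark between -0.005 and 0.005 m and value of joint lever below 0.08 rad and contact force between the fingers and leg above 2 N and linear speed of leg below 0.01 m/s); the arm keeps its last pose, push and grip.
It fails at once if the lever is closed while the leg is more than 8 mm off the mark (value of joint lever below 0.12 rad and (y of pointer in the frame of mark above 0.008 m or y of pointer in the frame of mark below -0.008 m)).
It fails at once if the green mark is shifted (distance of mark from where it was at the start of the episode above 0.004 m).
It fails at once if another thing on the table is pushed away (distance of any of remote, jar, pepper_mill, mug, water, salad_bowl from where it was at the start of the episode above 0.03 m).
It also fails if it takes over 58 s, if anything falls off the work surface, if the arm or the gripper's body presses on something with over 40 N, if the wrist force passes 120 N, or if a joint passes its speed limit or range.

## Working session

There is one attempt and no reset: what is moved stays moved. The work goes in short steps, Python scripts to look and compute and a tool call to move; the robot and the scene stay as the last step left them, time stands still between calls to the robot, and variables do not carry over. Pictures are saved under pics/ and viewed, and the job is handed in when it is done.

Besides the shell and the picture viewer there is one more tool, called by a JSON object that holds its "fn" and its "kwargs", one argument or row to a line. step_arm: Moves the arm, as the interface text tells. Its arguments: {"type":"object","properties":{"increments":{"type":"array","items":{"type":"object","properties":{"slide":{"type":"array","items":{"type":"number"}},"turn":{"type":"array","items":{"type":"number"}},"grip":{"type":"number"}}}}},"required":["increments"]}

```bash
ls; mkdir -p pics; python3 - <<'E'
from workcell import telemetry, camera, get_calibration, bot
import cv2, numpy as np
o=telemetry.get_obs(); print({k:np.round(v,3) for k,v in o.items()})
for n in ["top","side"]:
    im,d=camera(n); cv2.imwrite(f"pics/{n}0.png",im[:,:,::-1]); np.savez(f"/tmp/{n}0.npz",im=im,d=d,**get_calibration(n))
    c=get_calibration(n); print(n,np.round(c["K"],1).tolist(),np.round(c["extrinsics"],3).tolist())
E
```

```text
pics
{'clock': np.float64(0.0), 'joint_pos': array([ 1.211,  0.241,  0.004,  1.335, -0.   ,  1.571]), 'joint_vel': array([-0.001,  0.001,  0.001, -0.   ,  0.002, -0.002]), 'tau': array([ 1.0000e-03, -3.7231e+01,  2.5241e+01,  1.7000e-02,  0.0000e+00,
        0.0000e+00]), 'eef_pos': array([0.176, 0.467, 0.23 ]), 'tool_rot': array([ 0.822,  0.569, -0.001,  0.001]), 'ft_force': array([ 0.047,  0.002, -0.685]), 'ft_torque': array([0.017, 0.005, 0.028]), 'grip_width': np.float64(0.085)}
top [[413.3, 0.0, 319.4], [0.0, 413.3, 203.9], [0.0, 0.0, 1.0]] [[-0.016, -0.998, 0.061, 0.456], [-1.0, 0.016, -0.013, 0.017], [0.012, -0.061, -0.998, 1.258], [0.0, 0.0, 0.0, 1.0]]
side [[500.9, 0.0, 320.7], [0.0, 500.9, 197.6], [0.0, 0.0, 1.0]] [[-0.881, -0.331, 0.337, -0.056], [-0.472, 0.63, -0.617, 1.108], [-0.009, -0.703, -0.711, 1.365], [0.0, 0.0, 0.0, 1.0]]
```

View pics/top0.png

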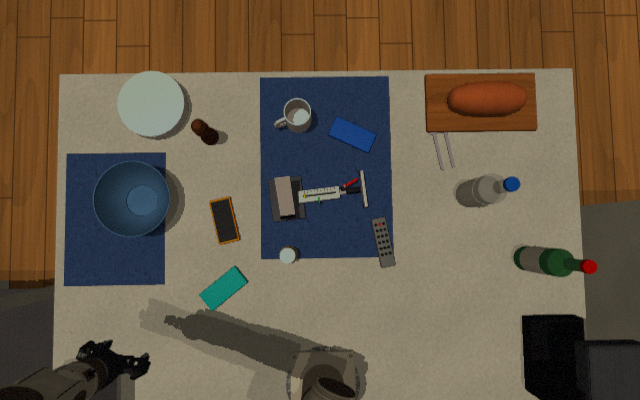

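View pics/side0.png

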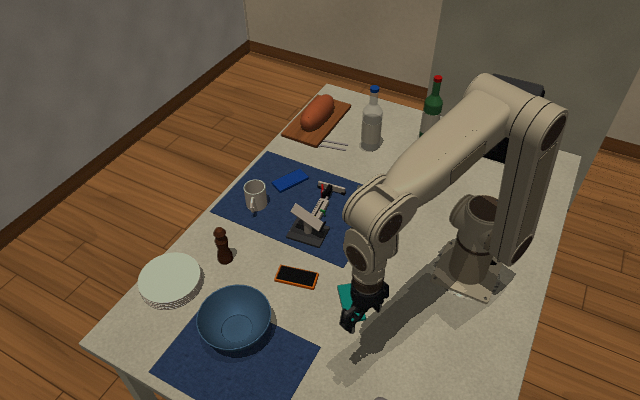

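```bash
cat > h.py <<'E'
import numpy as np, cv2
from workcell import telemetry, camera, get_calibration
from scipy.spatial.transform import Rotation as R
def snap(n,tag):
    c=get_calibration(n); im,d=camera(n)
    cv2.imwrite(f"pics/{tag}.png",im[:,:,::-1]); np.savez(f"/tmp/{tag}.npz",im=im,d=d,**c)
    return load(tag)
def load(tag):
    z=np.load(f"/tmp/{tag}.npz"); return z["im"],z["d"],z["K"],z["extrinsics"]
def toplane(uv,h,K,T):
    uv=np.atleast_2d(uv).astype(float); r=np.c_[uv,np.ones(len(uv))]@np.linalg.inv(K).T@T[:3,:3].T
    return T[:3,3]+r*((h-T[2,3])/r[:,2])[:,None]
def cloud(d,K,T):
    v,u=np.indices(d.shape); p=np.stack([(u-K[0,2])/K[0,0]*d,(v-K[1,2])/K[1,1]*d,d],-1)
    return p@T[:3,:3].T+T[:3,3]
def hsv(im): return cv2.cvtColor(im,cv2.COLOR_RGB2HSV)
def blobs(m,amin=5):
    n,l,s,c=cv2.connectedComponentsWithStats(m.astype(np.uint8)); return [(np.round(c[i],1).tolist(),int(s[i,4]),l==i) for i in range(1,n) if s[i,4]>=amin]
E
python3 - <<'E'
from h import *
im,d,K,T=load("top0"); H=hsv(im); P=cloud(d,K,T)
m=(H[...,0]>5)&(H[...,0]<22)&(H[...,1]>150)&(H[...,2]>90)
for c,a,b in blobs(m,15):
    if 180<c[0]<260 and 180<c[1]<260:
        ct=np.argwhere(b)[:,::-1]; r=cv2.minAreaRect(ct.astype(np.float32)); bx=cv2.boxPoints(r)
        w=toplane(bx,0.014,K,T); print(c,a,r,np.round(w,3).tolist(),"ctr",w.mean(0),np.median(P[b],0), [np.linalg.norm(w[i]-w[i-1]) for i in range(4)])
cv2.imwrite("pics/crop0.png",cv2.resize(im[160:230,255:395,::-1],None,fx=5.7,fy=5.7,interpolation=cv2.INTER_CUBIC))
im,d,K,T=load("side0")
cv2.imwrite("pics/crop1.png",cv2.resize(im[165:255,275:365,::-1],None,fx=6.5,fy=6.5,interpolation=cv2.INTER_CUBIC))
E
```

```text
[224.3, 220.5] 193 ((223.77525329589844, 220.35952758789062), (44.821998596191406, 21.286699295043945), 77.00537872314453) [[0.547, 0.335, 0.014], [0.56, 0.273, 0.014], [0.428, 0.243, 0.014], [0.415, 0.305, 0.014]] ctr [0.48759333 0.28893234 0.014     ] [0.48595597 0.28471671 0.01335732] [np.float64(0.13468751066979082), np.float64(0.06368981697772759), np.float64(0.13485641896255712), np.float64(0.06330040287045469)]
```

View pics/crop0.png

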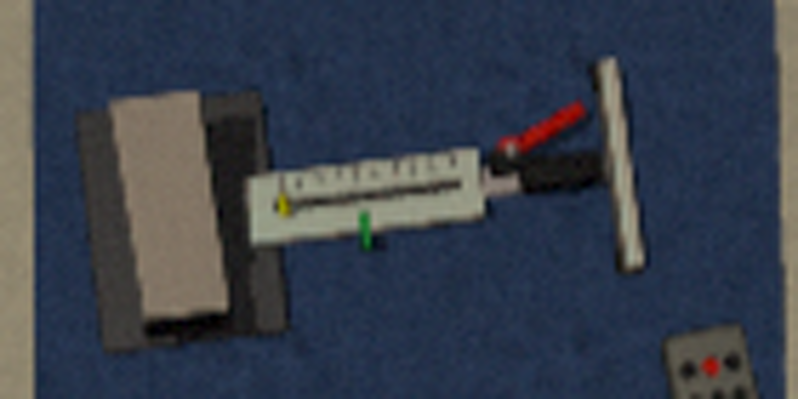

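View pics/crop1.png

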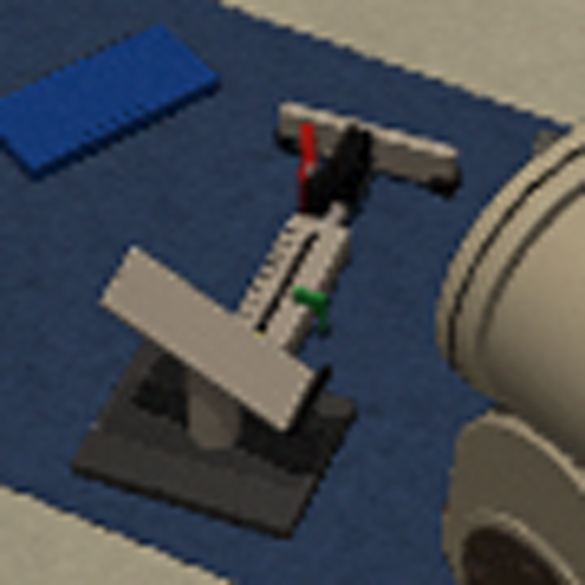

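```bash
python3 - <<'E'
from h import *
im,d,K,T=load("top0"); H=hsv(im); P=cloud(d,K,T)
def cw(x,y): return [255+(x+.5)/5.7-.5,160+(y+.5)/5.7-.5]
pt=toplane([cw(283,205)],.035,K,T)[0]; mk=toplane([cw(366,231)],.034,K,T)[0]
b=toplane([cw(606,60),cw(634,268)],.034,K,T); print("ptr",pt,"mark",mk,"bar ends",b, np.linalg.norm(b[0]-b[1]))
e=(b[0]-b[1])/np.linalg.norm(b[0]-b[1]); print("yaw bar",np.arctan2(e[1],e[0]))
pl=toplane([cw(78,112),cw(262,92),cw(288,330),cw(105,352)],.012,K,T); print("plate",pl.round(3).tolist(),pl.mean(0), np.linalg.norm(np.diff(pl,axis=0),axis=1))
bc=b.mean(0); print("leg dir yaw",np.arctan2(*(bc-pt)[[0,1]]*[1,-1]),"len",np.linalg.norm(bc-pt))
r=[cw(v,w) for v,w in [(155,120),(155,200),(180,280)]]
for q in r: print(P[int(round(q[1])),int(round(q[0]))])
c=get_calibration("wrist");o=telemetry.get_obs()
Rt=R.from_quat(o["tool_rot"]).as_matrix(); print("cam in tool",Rt.T@(c["extrinsics"][:3,3]-o["eef_pos"]), Rt.T@c["extrinsics"][:3,:3]); print(c["K"])
E
```

```text
ptr [0.55660676 0.0461342  0.035     ] mark [0.54244865 0.00315093 0.034     ] bar ends [[ 0.63025993 -0.12396646  0.034     ]
 [ 0.52097748 -0.1361244   0.034     ]] 0.10995667754448765
yaw bar 0.11079682445563228
plate [[0.61, 0.155, 0.012], [0.619, 0.057, 0.012], [0.492, 0.045, 0.012], [0.482, 0.142, 0.012]] [0.55072909 0.0996039  0.012     ] [0.0982183  0.12730627 0.09721446]
leg dir yaw 0.10749629779920863 len 0.17720528964941876
[0.59223602 0.10583143 0.10900017]
[0.55395056 0.10709602 0.09813838]
[0.51587576 0.09837099 0.06797598]
cam in tool [ 0.00119006 -0.06696602 -0.14253106] [[ 9.99999131e-01 -1.29945456e-03  2.23333591e-04]
 [ 1.19374382e-03  9.64214600e-01  2.65120311e-01]
 [-5.59853305e-04 -2.65119814e-01  9.64215313e-01]]
[[304.13875817   0.         319.00115172]
 [  0.         304.13875817 195.67961964]
 [  0.           0.           1.        ]]
```

{"fn": "step_arm", "kwargs": {
  "increments": [
    {"turn":[0,0,-0.1166],"grip":-1},
    {"turn":[0,0,-0.1166],"grip":-1},
    {"turn":[0,0,-0.1166],"grip":-1},
    {"turn":[0,0,-0.1166],"grip":-1},
    {"turn":[0,0,-0.1166],"grip":-1},
    {"slide":[-0.0356,0.0156,-0.005],"grip":-1},
    {"slide":[-0.0356,0.0156,-0.005],"grip":-1},
    {"slide":[-0.0356,0.0156,-0.005],"grip":-1},
    {"slide":[-0.0356,0.0156,-0.005],"grip":-1},
    {"slide":[-0.0356,0.0156,-0.005],"grip":-1},
    {"slide":[-0.0356,0.0156,-0.005],"grip":-1},
    {"slide":[-0.0356,0.0156,-0.005],"grip":-1}
  ]
}}

```text
schema error: expected keys slide, turn, grip
```

{"fn": "step_arm", "kwargs": {
  "increments": [
    {"slide":[-0.0356,0.0156,-0.005],"grip":-1},
    {"slide":[-0.0356,0.0156,-0.005],"grip":-1},
    {"slide":[-0.0356,0.0156,-0.005],"grip":-1},
    {"slide":[-0.0356,0.0156,-0.005],"grip":-1},
    {"slide":[-0.0356,0.0156,-0.005],"grip":-1},
    {"slide":[-0.0356,0.0156,-0.005],"grip":-1},
    {"slide":[-0.0356,0.0156,-0.005],"grip":-1},
    {"grip":-1},
    {"grip":-1},
    {"grip":-1}
  ]
}}

```text
schema error: expected keys slide, turn, grip
```

```bash
python3 - <<'E'
from h import *
im,d,K,T=snap("wrist","w1"); o=telemetry.get_obs(); print(o["clock"],o["eef_pos"],o["tool_rot"],o["joint_pos"].round(2))
cv2.imwrite("pics/w1b.png",cv2.resize(im[:,:,::-1],(800,500),interpolation=cv2.INTER_CUBIC))
E
```

```text
0.15 [0.17589252 0.46753039 0.23061624] [ 8.22227647e-01  5.69158196e-01 -6.59086944e-04  4.58101678e-04] [ 1.21  0.24  0.    1.34 -0.    1.57]
```

View pics/w1b.png

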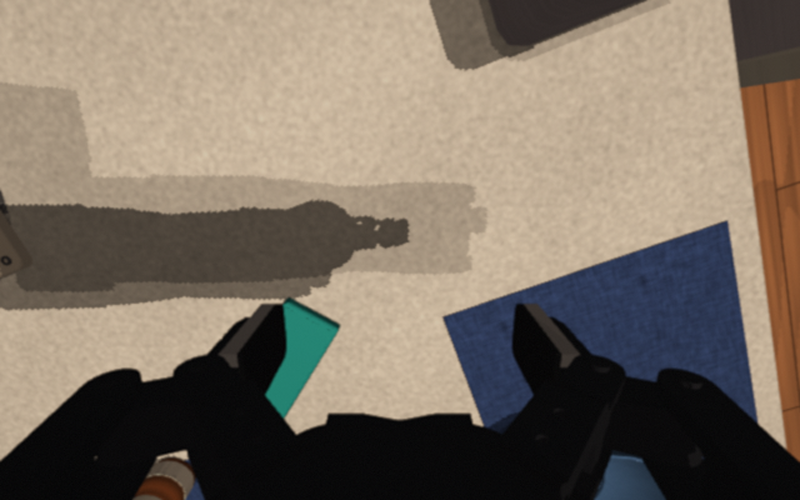

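{"fn": "step_arm", "kwargs": {
  "increments": [
    {"slide":[0,0,0],"turn":[0,0,-0.1166],"grip":-1},
    {"slide":[0,0,0],"turn":[0,0,-0.1166],"grip":-1},
    {"slide":[0,0,0],"turn":[0,0,-0.1166],"grip":-1},
    {"slide":[0,0,0],"turn":[0,0,-0.1166],"grip":-1},
    {"slide":[0,0,0],"turn":[0,0,-0.1166],"grip":-1},
    {"slide":[-0.0347,0.0211,-0.0033],"turn":[0,0,0],"grip":-1},
    {"slide":[-0.0347,0.0211,-0.0033],"turn":[0,0,0],"grip":-1},
    {"slide":[-0.0347,0.0211,-0.0033],"turn":[0,0,0],"grip":-1},
    {"slide":[-0.0347,0.0211,-0.0033],"turn":[0,0,0],"grip":-1},
    {"slide":[-0.0347,0.0211,-0.0033],"turn":[0,0,0],"grip":-1},
    {"slide":[-0.0347,0.0211,-0.0033],"turn":[0,0,0],"grip":-1},
    {"slide":[-0.0347,0.0211,-0.0033],"turn":[0,0,0],"grip":-1}
  ]
}}

```text
clock: 1.15
eef_pos: [0.3746, 0.2621, 0.2544]
tool_rot: [0.624, 0.782, -0.0, -0.0]
ft_force: [0.1, 0.3, 0.3]
grip_width: 0.0858
```

{"fn": "step_arm", "kwargs": {
  "increments": [
    {"slide":[-0.0347,0.0211,-0.0033],"turn":[0,0,0],"grip":-1},
    {"slide":[-0.0347,0.0211,-0.0033],"turn":[0,0,0],"grip":-1},
    {"slide":[-0.0347,0.0211,-0.0033],"turn":[0,0,0],"grip":-1},
    {"slide":[-0.0347,0.0211,-0.0033],"turn":[0,0,0],"grip":-1},
    {"slide":[-0.0347,0.0211,-0.0033],"turn":[0,0,0],"grip":-1},
    {"slide":[-0.0347,0.0211,-0.0033],"turn":[0,0,0],"grip":-1},
    {"slide":[-0.0347,0.0211,-0.0033],"turn":[0,0,0],"grip":-1},
    {"slide":[-0.0347,0.0211,-0.0033],"turn":[0,0,0],"grip":-1},
    {"slide":[0,0,0],"turn":[0,0,0],"grip":-1},
    {"slide":[0,0,0],"turn":[0,0,0],"grip":-1},
    {"slide":[0,0,0],"turn":[0,0,0],"grip":-1}
  ]
}}

```text
clock: 2.07
eef_pos: [0.5995, 0.0303, 0.2799]
tool_rot: [0.624, 0.781, -0.001, -0.001]
ft_force: [-0.9, -0.3, -1.2]
grip_width: 0.0854
```

```bash
python3 - <<'E'
from h import *
im,d,K,T=snap("wrist","w2"); o=telemetry.get_obs(); print(o["clock"],o["eef_pos"],o["tool_rot"],o["joint_pos"].round(2))
cv2.imwrite("pics/w2b.png",cv2.resize(im[:,:,::-1],(800,500),interpolation=cv2.INTER_CUBIC))
E
```

```text
2.1167 [0.5991554  0.03101533 0.28038439] [ 6.23752320e-01  7.81621734e-01 -3.40718421e-04 -6.26443284e-04] [ 0.05  0.44  0.41  1.55  0.   -0.17]
```

View pics/w2b.png

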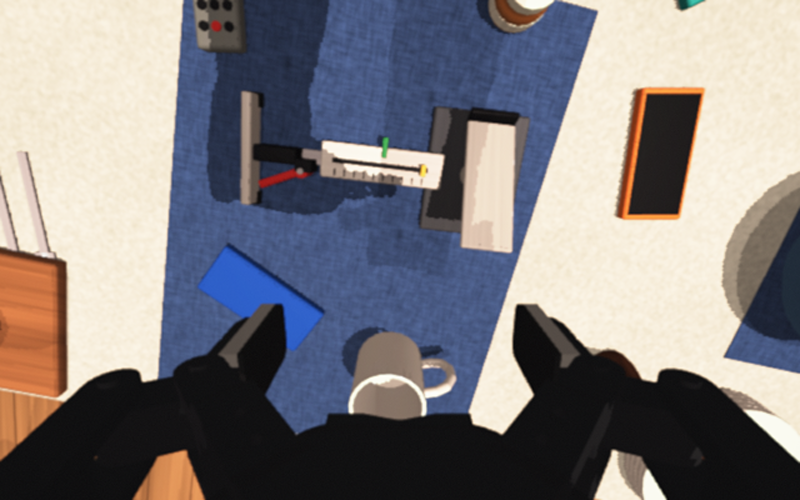

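```bash
python3 - <<'E'
from h import *
im,d,K,T=load("w2"); H=hsv(im); P=cloud(d,K,T); h,s,v=H[...,0],H[...,1],H[...,2]
def show(n,m,z,box,amin=8):
    q=np.zeros_like(m); x0,y0,x1,y1=box; q[y0:y1,x0:x1]=m[y0:y1,x0:x1]
    for c,a,b in blobs(q,amin):
        r=cv2.minAreaRect(np.argwhere(b)[:,::-1].astype(np.float32)); w=toplane(cv2.boxPoints(r),z,K,T)
        print(n,c,a,"size",np.round([np.linalg.norm(w[1]-w[0]),np.linalg.norm(w[2]-w[1])],3),"ctr",toplane(c,z,K,T)[0].round(4),"box",w.mean(0).round(4),"yaw",np.round([np.arctan2(*(w[1]-w[0])[[1,0]]),np.arctan2(*(w[2]-w[1])[[1,0]])],3),"z",np.median(P[b][:,2]).round(4))
sc=.8; B=lambda *a:[int(i*sc) for i in a]
show("phone",(h>5)&(h<20)&(s>170)&(v>120),.014,B(600,70,720,230),50)
show("yellow",(h>20)&(h<35)&(s>130)&(v>100),.035,B(400,150,445,190))
show("green",(h>45)&(h<80)&(s>120)&(v>60),.034,B(360,120,410,170))
show("red",((h<8)|(h>172))&(s>150)&(v>80),.044,B(250,160,320,200))
show("bar",(s<90)&(v>90),.034,B(236,86,264,208),50)
rm=((s<90)&(v>120)); show("rest",rm,.088,B(455,105,520,255),200)
q=np.zeros_like(rm); q[90:205,364:420]=rm[90:205,364:420]
b=max(blobs(q,200),key=lambda t:t[1])[2]&(d>0); b=cv2.erode(b.astype(np.uint8),np.ones((3,3)))>0
X=P[b]; c=X.mean(0); n=np.linalg.svd(X-c,full_matrices=False)[2][2]; n*=np.sign(n[2]); print("rest plane",c,n,"tilt",np.arccos(n[2]),"yaw",np.arctan2(-n[1],-n[0]))
E
```

```text
phone [517.1, 121.3] 1311 size [0.14  0.067] ctr [0.4886 0.272  0.014 ] box [0.4897 0.2871 0.014 ] yaw [-2.925  1.651] z 0.0132
yellow [338.4, 136.0] 28 size [0.004 0.01 ] ctr [0.557 0.047 0.035] box [0.557  0.0471 0.035 ] yaw [1.792 0.24 ] z 0.0346
green [307.7, 115.4] 53 size [0.005 0.017] ctr [0.5411 0.0042 0.034 ] box [0.5429 0.0049 0.034 ] yaw [1.792 0.214] z 0.0336
red [224.4, 142.1] 241 size [0.05 0.01] ctr [ 0.5945 -0.0888  0.044 ] box [ 0.5931 -0.087   0.044 ] yaw [2.014 0.393] z 0.0437
bar [198.6, 117.8] 1125 size [0.017 0.11 ] ctr [ 0.5735 -0.1269  0.034 ] box [ 0.5763 -0.1261  0.034 ] yaw [1.792 0.124] z 0.0328
rest [391.1, 150.3] 4235 size [0.113 0.046] ctr [0.5563 0.1028 0.088 ] box [0.5578 0.1041 0.088 ] yaw [-2.95   1.722] z 0.0893
rest plane [0.55565977 0.10223657 0.09005584] [-0.4936309   0.00808843  0.86963389] tilt 0.5163360518157728 yaw -0.01638410660320587
```

```bash
python3 - <<'E'
from h import *
im,d,K,T=load("w2"); H=hsv(im); h,s,v=H[...,0],H[...,1],H[...,2]
def quad(m,x0,y0,x1,y1):
    q=np.zeros(m.shape,np.uint8); q[y0:y1,x0:x1]=m[y0:y1,x0:x1]
    hull=cv2.convexHull(np.argwhere(max(blobs(q,30),key=lambda t:t[1])[2])[:,::-1].astype(np.int32))
    return cv2.approxPolyN(hull,4,ensure_convex=True).reshape(-1,2).astype(float)
m=(h>5)&(h<22)&(s>130)&(v>100)
c=quad(m,480,56,576,184); w=toplane(c,.012,K,T); print("phone",c.tolist(),w.round(4).tolist(),w.mean(0),np.linalg.norm(np.diff(w,axis=0),axis=1))
for i in range(3): e=w[i+1]-w[i]; print(np.arctan2(e[1],e[0]))
c=quad((s<90)&(v>110),364,84,420,205); print("rest",c.tolist())
# classify by row: lower end rows small
lo=c[c[:,1]<130]; hi=c[c[:,1]>=130]
lo=lo[lo[:,0].argsort()]; hi=hi[hi[:,0].argsort()]
L=toplane(lo,.088-.0298,K,T); U=toplane(hi,.088+.0298,K,T); print(L.round(4),U.round(4))
e=U.mean(0)-L.mean(0); print("rest ctr",(U.mean(0)+L.mean(0))/2,"len",np.linalg.norm(e),"yaw",np.arctan2(e[1],e[0]),"widths",np.linalg.norm(L[1]-L[0]),np.linalg.norm(U[1]-U[0]))
for A in (L,U): q=A[1]-A[0]; print("width yaw",np.arctan2(-q[0],q[1]))
cv2.imwrite("pics/w2c.png",cv2.resize(im[60:220,180:440,::-1],None,fx=3,fy=3,interpolation=cv2.INTER_CUBIC))
E
```

```text
phone [[543.0, 175.0], [493.0, 175.0], [509.0, 70.0], [563.0, 70.0]] [[0.5479, 0.3358, 0.012], [0.563, 0.2687, 0.012], [0.4318, 0.239, 0.012], [0.4168, 0.3054, 0.012]] [0.48986016 0.2872128  0.012     ] [0.06882166 0.13447861 0.06802712]
-1.34974029058217
-2.9191802516722167
1.7923208559338408
rest [[410.0, 203.0], [367.0, 198.0], [374.0, 97.0], [421.0, 95.0]]
[[0.5042 0.0745 0.0582]
 [0.4904 0.1262 0.0582]] [[0.6075 0.0845 0.1178]
 [0.6029 0.1298 0.1178]]
rest ctr [0.55122118 0.10375123 0.088     ] len 0.12343471785710415 yaw 0.06352488788200149 widths 0.0535044067181396 0.04554452523197949
width yaw 0.2619785782693249
width yaw 0.10135967337405316
```

View pics/w2c.png

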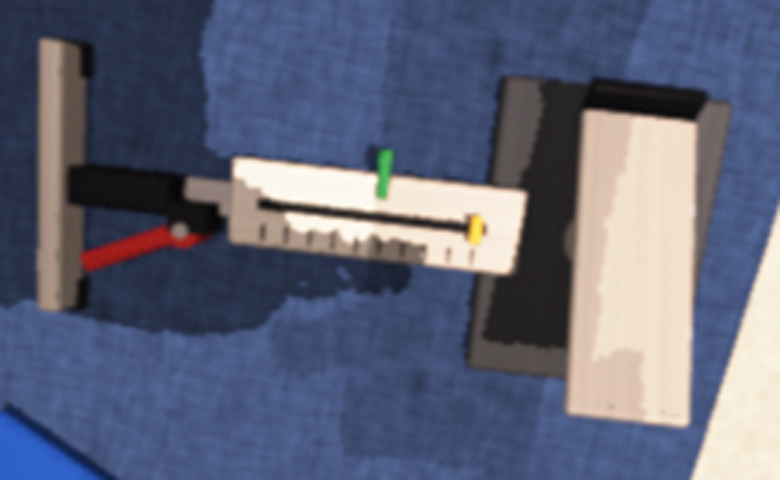

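{"fn": "step_arm", "kwargs": {
  "increments": [
    {"slide":[0.0393,-0.0072,0],"turn":[0,0,0],"grip":-1},
    {"slide":[0.0393,-0.0072,0],"turn":[0,0,0],"grip":-1},
    {"slide":[0.0393,-0.0072,0],"turn":[0,0,0],"grip":-1},
    {"slide":[0.0393,-0.0072,0],"turn":[0,0,0],"grip":-1},
    {"slide":[0.0393,-0.0072,0],"turn":[0,0,0],"grip":-1},
    {"slide":[0.0393,-0.0072,0],"turn":[0,0,0],"grip":-1},
    {"slide":[0.0393,-0.0072,0],"turn":[0,0,0],"grip":-1},
    {"slide":[0,0,0.04],"turn":[0,0,0],"grip":-1},
    {"slide":[0,0,0.04],"turn":[0,0,0],"grip":-1},
    {"slide":[0,0,0.04],"turn":[0,0,0],"grip":-1},
    {"slide":[0,0,0.04],"turn":[0,0,0],"grip":-1},
    {"slide":[0,0,0.03],"turn":[0,0,0],"grip":-1}
  ]
}}

```text
clock: 3.12
eef_pos: [0.4865, 0.288, 0.0884]
tool_rot: [0.623, 0.783, -0.001, -0.0]
ft_force: [-0.1, -0.3, -0.3]
grip_width: 0.0854
```

{"fn": "step_arm", "kwargs": {
  "increments": [
    {"slide":[0,0,0],"turn":[0,0,0],"grip":-1},
    {"slide":[0,0,0],"turn":[0,0,0],"grip":-1},
    {"slide":[0,0,0],"turn":[0,0,0],"grip":-1}
  ]
}}

```text
clock: 3.37
eef_pos: [0.4905, 0.2889, 0.0933]
tool_rot: [0.623, 0.782, 0.002, 0.001]
ft_force: [0.4, 0.9, -0.1]
grip_width: 0.0853
```

```bash
python3 - <<'E'
from h import *
_,_,K,T=load("w2")
f=lambda x,y:[180+(x+.5)/3-.5,60+(y+.5)/3-.5]
L=toplane([f(582,108),f(698,120)],.0582,K,T); U=toplane([f(567,413),f(688,426)],.1178,K,T)
e=U.mean(0)-L.mean(0); print("rest ctr",(U+L).mean(0)/2,"len",np.linalg.norm(e),"yaw",np.arctan2(e[1],e[0]),"w",np.linalg.norm(L[1]-L[0]),np.linalg.norm(U[1]-U[0]))
for A in (L,U): q=A[1]-A[0]; print("width yaw",np.arctan2(-q[0],q[1]))
im,d,K,T=snap("wrist","w3"); o=telemetry.get_obs(); print(o["clock"],o["eef_pos"],o["tool_rot"])
cv2.imwrite("pics/w3b.png",cv2.resize(im[:,:,::-1],(800,500),interpolation=cv2.INTER_CUBIC))
E
```

```text
rest ctr [0.55209014 0.10154506 0.088     ] len 0.12031141966161227 yaw 0.10860645353257879 w 0.04465336914677094 0.04261442038896812
width yaw 0.1238094542155968
width yaw 0.11042012615089666
3.4167 [0.49124903 0.28911699 0.09397381] [0.62354281 0.78178464 0.00250364 0.00093724]
```

View pics/w3b.png

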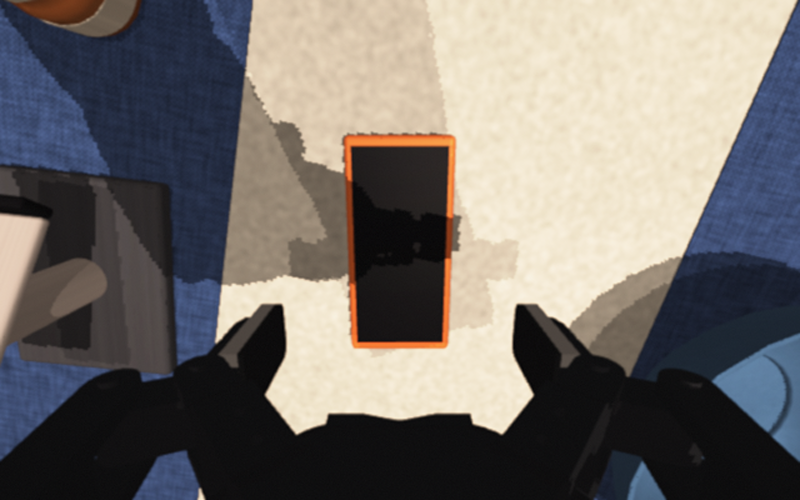

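{"fn": "step_arm", "kwargs": {
  "increments": [
    {"slide":[0,0,0.025],"turn":[0,0,0],"grip":-1},
    {"slide":[0,0,0.025],"turn":[0,0,0],"grip":-1},
    {"slide":[0,0,0.025],"turn":[0,0,0],"grip":-1},
    {"slide":[0,0,0],"turn":[0,0,0],"grip":-1},
    {"slide":[0,0,0],"turn":[0,0,0],"grip":-1},
    {"slide":[0,0,0],"turn":[0,0,0],"grip":-1},
    {"slide":[0,0,0],"turn":[0,0,0],"grip":-1}
  ]
}}

```text
clock: 4.0
eef_pos: [0.4919, 0.2888, 0.0187]
tool_rot: [0.624, 0.781, 0.002, 0.001]
ft_force: [0.6, -0.1, 0.4]
grip_width: 0.0851
```

```bash
python3 - <<'E'
from h import *
_,_,K,T=load("w3")
c=np.array([[345,136],[455,136],[447,347],[355,347]])*.8
w=toplane(c,.013,K,T); print(w.round(4).tolist(),w.mean(0)); e=(w[0]+w[1]-w[2]-w[3]); print(np.arctan2(-e[1],-e[0]), np.linalg.norm(e)/2)
o=telemetry.get_obs(); print(o["eef_pos"],o["tool_rot"])
E
```

```text
[[0.4304, 0.2453, 0.013], [0.4167, 0.3057, 0.013], [0.5467, 0.3353, 0.013], [0.56, 0.2763, 0.013]] [0.48843806 0.29063879 0.013     ]
0.22924197434492902 0.133325322448224
[0.49189476 0.2887599  0.01865837] [0.62396741 0.78144613 0.00240547 0.00091277]
```

{"fn": "step_arm", "kwargs": {
  "increments": [
    {"slide":[0.002,-0.003,0.0095],"turn":[0,0,0],"grip":-1},
    {"slide":[0,0,0.01],"turn":[0,0,0],"grip":-1},
    {"slide":[0,0,0],"turn":[0,0,0],"grip":-1},
    {"slide":[0,0,0],"turn":[0,0,0],"grip":-1},
    {"slide":[0,0,0],"turn":[0,0,0],"grip":1},
    {"slide":[0,0,0],"turn":[0,0,0],"grip":1},
    {"slide":[0,0,0],"turn":[0,0,0],"grip":1},
    {"slide":[0,0,0],"turn":[0,0,0],"grip":1},
    {"slide":[0,0,0],"turn":[0,0,0],"grip":1},
    {"slide":[0,0,0],"turn":[0,0,0],"grip":1}
  ]
}}

```text
clock: 4.83
eef_pos: [0.487, 0.2891, -0.0031]
tool_rot: [0.624, 0.781, 0.001, 0.0]
ft_force: [0.8, -0.4, 3.0]
grip_width: 0.0621
```

```bash
python3 - <<'E'
from h import *
im,d,K,T=snap("wrist","w4"); o=telemetry.get_obs(); print(o["clock"],o["eef_pos"],o["tool_rot"],o["grip_width"],o["ft_force"])
cv2.imwrite("pics/w4b.png",cv2.resize(im[:,:,::-1],(800,500),interpolation=cv2.INTER_CUBIC))
E
```

```text
4.8833 [ 0.48701112  0.28913351 -0.00317103] [6.23965783e-01 7.81451404e-01 5.70577992e-04 2.81603427e-04] 0.06215984851682125 [ 1.17401417 -0.06843217  4.34352774]
```

View pics/w4b.png

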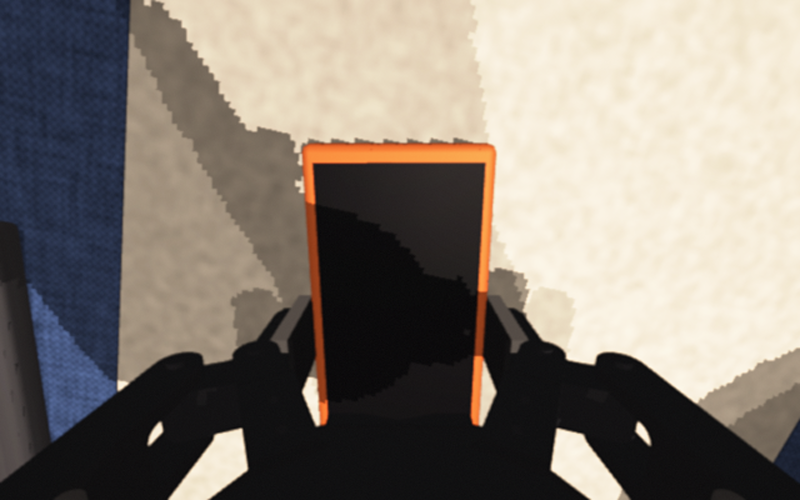

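{"fn": "step_arm", "kwargs": {
  "increments": [
    {"slide":[0,0,-0.015],"turn":[0,0,0],"grip":1},
    {"slide":[0,0,-0.025],"turn":[0,0,0],"grip":1},
    {"slide":[0,0,-0.04],"turn":[0,0,0],"grip":1},
    {"slide":[0,0,-0.04],"turn":[0,0,0],"grip":1},
    {"slide":[0,0,-0.04],"turn":[0,0,0],"grip":1},
    {"slide":[0,0,-0.04],"turn":[0,0,0],"grip":1},
    {"slide":[0,0,0],"turn":[0,0,0],"grip":1},
    {"slide":[0,0,0],"turn":[0,0,0],"grip":1},
    {"slide":[0,0,0],"turn":[0,0,0],"grip":1}
  ]
}}

```text
clock: 5.63
eef_pos: [0.4858, 0.2884, 0.1951]
tool_rot: [0.624, 0.781, -0.001, -0.0]
ft_force: [0.4, -0.5, -1.8]
grip_width: 0.0624
```

```bash
cat > plan.py <<'E'
from h import *
YAW=.11; ORG=np.array([.5515,.1008,.088]); S=.52
c,s=np.cos(YAW),np.sin(YAW); Rr=np.array([[c,-s,0],[s,c,0],[0,0,1]])@R.from_euler("y",-S).as_matrix()   # rest axes in world
def pose():
    o=telemetry.get_obs(); return o,o["eef_pos"],R.from_quat(o["tool_rot"]).as_matrix()
def go(p,Rt):
    o,e,Rc=pose(); print("t",o["clock"].round(2),"w",o["grip_width"].round(4),"F",o["ft_force"].round(1),"p",e.round(4),"q",o["joint_pos"].round(2))
    print("turn",R.from_matrix(Rc.T@Rt).as_rotvec().round(4),"slide after turn",(Rt.T@(p-e)).round(4))
RT=np.c_[Rr[:,1],Rr[:,0],-Rr[:,2]]
def tcp(x,y,z,off=(0,.0017,-.0031)): return ORG+Rr@[x,y,z]-RT@off
E
python3 - <<'E'
from plan import *
go(tcp(.012,0,.04),RT); print(Rr.round(3))
im,d,K,T=snap("wrist","w5")
_,e,Rc=pose(); P=cloud(d,K,T); H=hsv(im); m=(H[...,0]>5)&(H[...,0]<22)&(H[...,1]>150)&(H[...,2]>100)&(d>0)&(d<.3)
X=(P[m]-e)@Rc; print("phone rim in tool: min y",np.percentile(X[:,1],1),"z",np.median(X[:,2]),"x",np.percentile(X[:,0],[2,98]))
E
```

```text
Traceback (most recent call last):
  File "plan.py", line 7, in go
    o,e,Rc=pose(); print("t",o["clock"].round(2),"w",o["grip_width"].round(4),"F",o["ft_force"].round(1),"p",e.round(4),"q",o["joint_pos"].round(2))
                             ^^^^^^^^^^^^^^^^
AttributeError: 'float' object has no attribute 'round'
```

```bash
sed -i 's/o\["clock"\].round(2)/round(float(o["clock"]),2)/; s/o\["grip_width"\].round(4)/round(float(o["grip_width"]),4)/' plan.py
python3 - <<'E'
from plan import *
go(tcp(.012,0,.04),RT); print(Rr.round(3))
im,d,K,T=snap("wrist","w5")
_,e,Rc=pose(); P=cloud(d,K,T); H=hsv(im); m=(H[...,0]>5)&(H[...,0]<22)&(H[...,1]>150)&(H[...,2]>100)&(d>0)&(d<.3)
X=(P[m]-e)@Rc; print("phone rim in tool: min y",np.percentile(X[:,1],1),"z",np.median(X[:,2]),"x",np.percentile(X[:,0],[2,98]))
E
```

```text
t 5.63 w 0.0624 F [ 0.4 -0.5 -1.8] p [0.4858 0.2884 0.1951] q [0.54 0.39 0.12 1.3  0.   0.31]
turn [-0.5214 -0.0288  0.1108] slide after turn [-0.1937 -0.0041  0.0783]
[[ 0.863 -0.11  -0.494]
 [ 0.095  0.994 -0.055]
 [ 0.497  0.     0.868]]
phone rim in tool: min y -0.15361962003085813 z -0.017651989456470327 x [-0.15363037  0.03195062]
```

{"fn": "step_arm", "kwargs": {
  "increments": [
    {"slide":[0,0,0],"turn":[-0.1043,-0.0058,0.0222],"grip":1},
    {"slide":[0,0,0],"turn":[-0.1043,-0.0058,0.0222],"grip":1},
    {"slide":[0,0,0],"turn":[-0.1043,-0.0058,0.0222],"grip":1},
    {"slide":[0,0,0],"turn":[-0.1043,-0.0058,0.0222],"grip":1},
    {"slide":[0,0,0],"turn":[-0.1043,-0.0058,0.0222],"grip":1},
    {"slide":[-0.0323,-0.0007,0],"turn":[0,0,0],"grip":1},
    {"slide":[-0.0323,-0.0007,0],"turn":[0,0,0],"grip":1},
    {"slide":[-0.0323,-0.0007,0],"turn":[0,0,0],"grip":1},
    {"slide":[-0.0323,-0.0007,0],"turn":[0,0,0],"grip":1},
    {"slide":[-0.0323,-0.0007,0],"turn":[0,0,0],"grip":1},
    {"slide":[-0.0323,-0.0007,0],"turn":[0,0,0],"grip":1}
  ]
}}

```text
clock: 6.6
eef_pos: [0.5015, 0.0942, 0.1907]
tool_rot: [0.645, 0.72, 0.19, 0.17]
ft_force: [0.5, -0.4, -2.2]
grip_width: 0.0624
```

{"fn": "step_arm", "kwargs": {
  "increments": [
    {"slide":[0,0,0.025],"turn":[0,0,0],"grip":1},
    {"slide":[0,0,0.025],"turn":[0,0,0],"grip":1},
    {"slide":[0,0,0.015],"turn":[0,0,0],"grip":1},
    {"slide":[0,0,0],"turn":[0,0,0],"grip":1},
    {"slide":[0,0,0],"turn":[0,0,0],"grip":1},
    {"slide":[0,0,0],"turn":[0,0,0],"grip":1},
    {"slide":[0,0,0],"turn":[0,0,0],"grip":1}
  ]
}}

```text
clock: 7.18
eef_pos: [0.536, 0.0997, 0.1381]
tool_rot: [0.644, 0.72, 0.192, 0.172]
ft_force: [-0.1, -0.9, -1.3]
grip_width: 0.0618
```

```bash
python3 - <<'E'
from plan import *
go(tcp(.012,0,.002),RT)
im,d,K,T=snap("wrist","w6"); cv2.imwrite("pics/w6b.png",cv2.resize(im[:,:,::-1],(800,500)))
im,d,K,T=snap("side","s6"); cv2.imwrite("pics/s6b.png",cv2.resize(im[120:270,240:440,::-1],None,fx=4,fy=4,interpolation=cv2.INTER_CUBIC))
E
```

```text
t 7.18 w 0.0618 F [-0.1 -0.9 -1.3] p [0.536  0.0997 0.1381] q [ 0.21  0.08 -0.62  0.36 -0.05  0.09]
turn [ 0.0021 -0.0007 -0.    ] slide after turn [-0.0006 -0.0011  0.0523]
```

View pics/w6b.png

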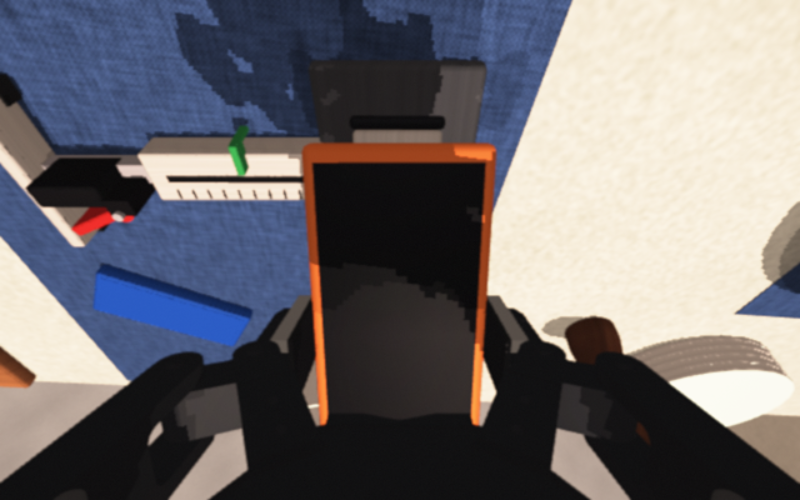

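View pics/s6b.png

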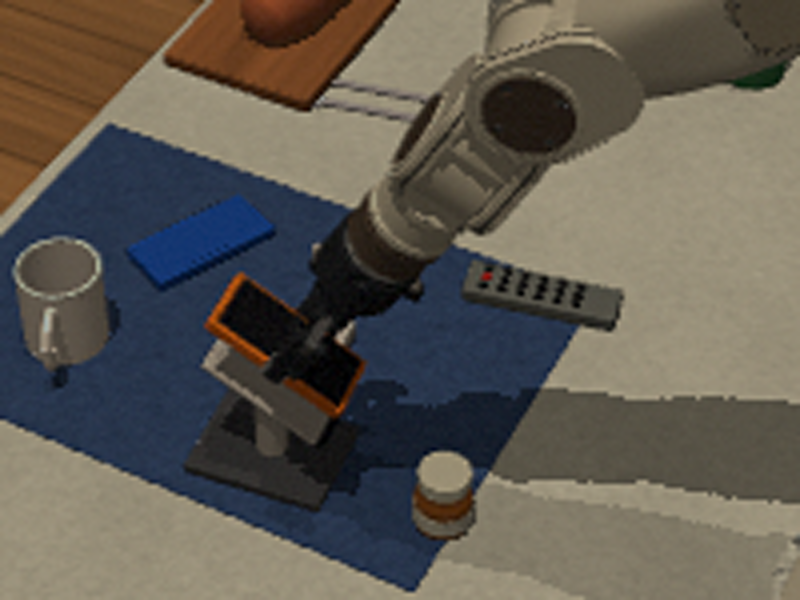

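{"fn": "step_arm", "kwargs": {
  "increments": [
    {"slide":[0,0,0.02],"turn":[0,0,0],"grip":1},
    {"slide":[0,0,0.016],"turn":[0,0,0],"grip":1},
    {"slide":[0,0,0.01],"turn":[0,0,0],"grip":1},
    {"slide":[0,0,0],"turn":[0,0,0],"grip":1},
    {"slide":[0,0,0],"turn":[0,0,0],"grip":1},
    {"slide":[0,0,0],"turn":[0,0,0],"grip":1}
  ]
}}

```text
clock: 7.78
eef_pos: [0.5592, 0.1021, 0.0986]
tool_rot: [0.645, 0.72, 0.193, 0.172]
ft_force: [-0.4, -0.1, -1.7]
grip_width: 0.0623
```

```bash
python3 - <<'E'
from plan import *
go(tcp(.010,0,.0),RT)
im,d,K,T=snap("wrist","w7"); cv2.imwrite("pics/w7b.png",cv2.resize(im[60:260,200:440,::-1],None,fx=3,fy=3))
im,d,K,T=snap("side","s7"); cv2.imwrite("pics/s7b.png",cv2.resize(im[170:250,280:360,::-1],None,fx=7,fy=7,interpolation=cv2.INTER_CUBIC))
E
```

```text
t 7.78 w 0.0623 F [-0.4 -0.1 -1.7] p [0.5592 0.1021 0.0986] q [ 0.21  0.18 -0.62  0.25 -0.05  0.08]
turn [ 0.0027 -0.0005 -0.0004] slide after turn [-0.0004 -0.0037  0.0084]
```

View pics/w7b.png

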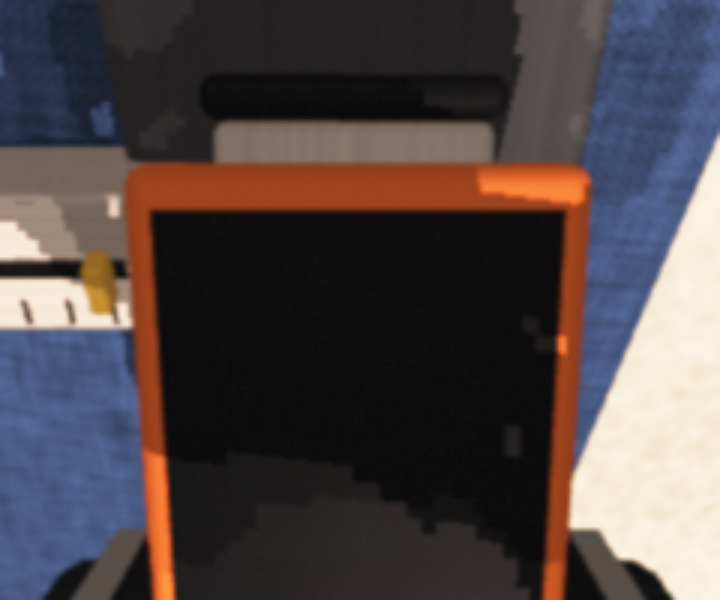

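View pics/s7b.png

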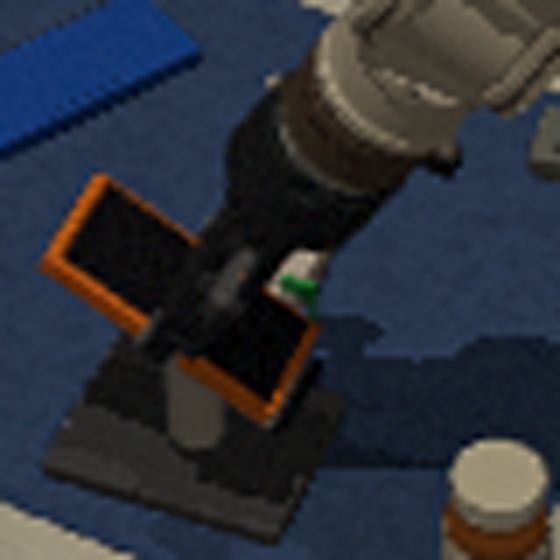

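{"fn": "step_arm", "kwargs": {
  "increments": [
    {"slide":[0,-0.004,0.004],"turn":[0,0,0],"grip":1},
    {"slide":[0,0,0.003],"turn":[0,0,0],"grip":1},
    {"slide":[0,0,0],"turn":[0,0,0],"grip":1},
    {"slide":[0,0,0],"turn":[0,0,0],"grip":1},
    {"slide":[0,0,0],"turn":[0,0,0],"grip":1}
  ]
}}

```text
clock: 8.3
eef_pos: [0.5591, 0.1019, 0.0897]
tool_rot: [0.645, 0.72, 0.192, 0.172]
ft_force: [-0.1, -0.1, -1.1]
grip_width: 0.0622
```

```bash
python3 - <<'E'
from plan import *
go(tcp(.010,0,.0),RT)
im,d,K,T=snap("wrist","w8"); cv2.imwrite("pics/w8b.png",cv2.resize(im[60:160,220:420,::-1],None,fx=4,fy=4))
E
```

```text
t 8.3 w 0.0622 F [-0.1 -0.1 -1.1] p [0.5591 0.1019 0.0897] q [ 0.21  0.2  -0.63  0.22 -0.05  0.08]
turn [ 0.0019 -0.0004 -0.0005] slide after turn [-0.0003  0.0008  0.0008]
```

View pics/w8b.png

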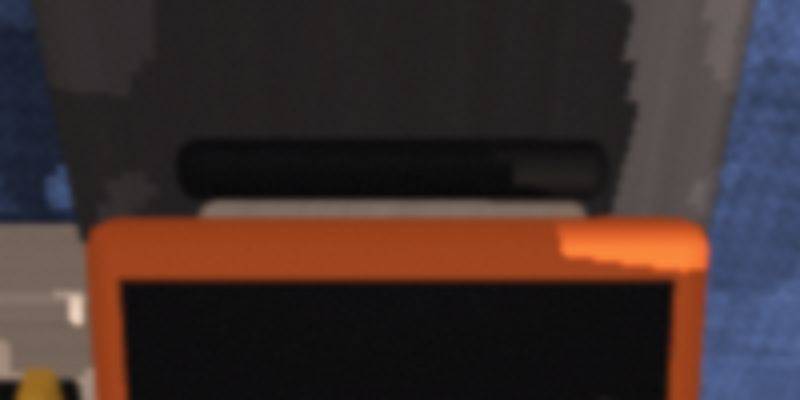

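{"fn": "step_arm", "kwargs": {
  "increments": [
    {"slide":[0,-0.001,0.0015],"turn":[0,0,0],"grip":1},
    {"slide":[0,0,0.001],"turn":[0,0,0],"grip":1},
    {"slide":[0,0,0],"turn":[0,0,0],"grip":1},
    {"slide":[0,0,0],"turn":[0,0,0],"grip":1},
    {"slide":[0,0,0],"turn":[0,0,0],"grip":1}
  ]
}}

```text
clock: 8.77
eef_pos: [0.5596, 0.102, 0.0892]
tool_rot: [0.644, 0.719, 0.193, 0.173]
ft_force: [-13.1, -1.0, 16.0]
grip_width: 0.0622
```

{"fn": "step_arm", "kwargs": {
  "increments": [
    {"slide":[0,0,-0.0015],"turn":[0,0,0],"grip":1},
    {"slide":[0,0,0],"turn":[0,0,0],"grip":1},
    {"slide":[0,0,0],"turn":[0,0,0],"grip":-1},
    {"slide":[0,0,0],"turn":[0,0,0],"grip":-1},
    {"slide":[0,0,0],"turn":[0,0,0],"grip":-1},
    {"slide":[0,0,0],"turn":[0,0,0],"grip":-1},
    {"slide":[0,0,0],"turn":[0,0,0],"grip":-1}
  ]
}}

```text
clock: 9.35
eef_pos: [0.5589, 0.1019, 0.0884]
tool_rot: [0.645, 0.72, 0.192, 0.172]
ft_force: [0.4, -0.5, 0.2]
grip_width: 0.0849
```

{"fn": "step_arm", "kwargs": {
  "increments": [
    {"slide":[0,0,-0.005],"turn":[0,0,0],"grip":-1},
    {"slide":[0,0,-0.01],"turn":[0,0,0],"grip":-1},
    {"slide":[0,0,-0.02],"turn":[0,0,0],"grip":-1},
    {"slide":[0,0,-0.03],"turn":[0,0,0],"grip":-1},
    {"slide":[0,0,-0.035],"turn":[0,0,0],"grip":-1},
    {"slide":[0,0,0],"turn":[0,0,0],"grip":-1},
    {"slide":[0,0,0],"turn":[0,0,0],"grip":-1},
    {"slide":[0,0,0],"turn":[0,0,0],"grip":-1}
  ]
}}

```text
clock: 10.02
eef_pos: [0.5091, 0.0964, 0.176]
tool_rot: [0.645, 0.719, 0.193, 0.172]
ft_force: [-0.3, -0.1, -0.2]
grip_width: 0.0849
```

```bash
python3 - <<'E'
from plan import *
go(tcp(.010,0,.1),RT)
im,d,K,T=snap("wrist","w9"); cv2.imwrite("pics/w9b.png",cv2.resize(im[:,:,::-1],(800,500)))
E
```

```text
t 10.02 w 0.0849 F [-0.3 -0.1 -0.2] p [0.5091 0.0964 0.176 ] q [ 0.22 -0.03 -0.61  0.47 -0.05  0.09]
turn [ 0.0036 -0.0006 -0.0006] slide after turn [-0.0003  0.0016  0.0006]
```

View pics/w9b.png

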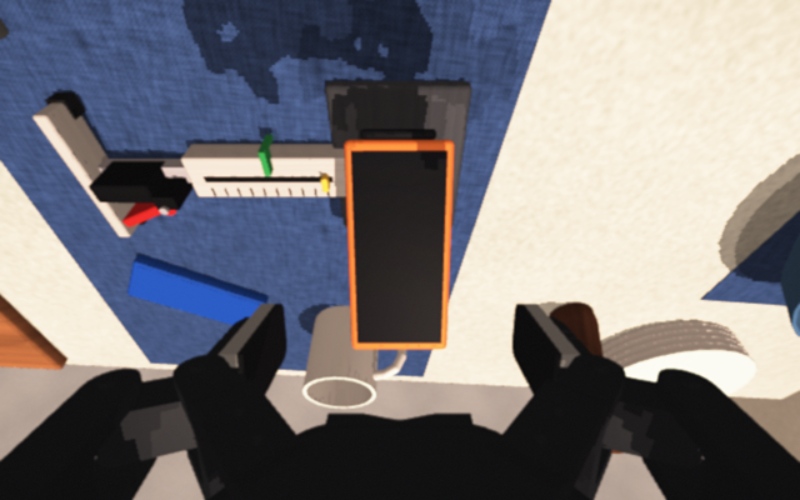

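```bash
cat >> plan.py <<'E'
LO=np.array([.573,-.098,0]); RL=np.array([[c,-s,0],[s,c,0],[0,0,1]])
RD=np.c_[RL[:,0],-RL[:,1],-RL[:,2]]
def ltcp(x,y,z): return LO+RL@[x,y,z]
E
python3 - <<'E'
from plan import *
o,e,Rc=pose(); e2=e+Rc@[0,0,-.04]; p=ltcp(.0045,-.012,.15)
print(R.from_matrix(Rc.T@RD).as_rotvec()/14,"slide",RD.T@(p-e2),p)
E
```

```text
[ 0.02916968 -0.02922999  0.1093919 ] slide [0.0669416  0.21217422 0.05955737] [ 0.57879014 -0.10943347  0.15      ]
```

{"fn": "step_arm", "kwargs": {
  "increments": [
    {"slide":[0,0,-0.04],"turn":[0,0,0],"grip":-1},
    {"slide":[0,0,0],"turn":[0.0292,-0.0292,0.1094],"grip":-1},
    {"slide":[0,0,0],"turn":[0.0292,-0.0292,0.1094],"grip":-1},
    {"slide":[0,0,0],"turn":[0.0292,-0.0292,0.1094],"grip":-1},
    {"slide":[0,0,0],"turn":[0.0292,-0.0292,0.1094],"grip":-1},
    {"slide":[0,0,0],"turn":[0.0292,-0.0292,0.1094],"grip":-1},
    {"slide":[0,0,0],"turn":[0.0292,-0.0292,0.1094],"grip":-1},
    {"slide":[0,0,0],"turn":[0.0292,-0.0292,0.1094],"grip":-1},
    {"slide":[0,0,0],"turn":[0.0292,-0.0292,0.1094],"grip":-1},
    {"slide":[0,0,0],"turn":[0.0292,-0.0292,0.1094],"grip":-1},
    {"slide":[0,0,0],"turn":[0.0292,-0.0292,0.1094],"grip":-1},
    {"slide":[0,0,0],"turn":[0.0292,-0.0292,0.1094],"grip":-1}
  ]
}}

```text
clock: 11.07
eef_pos: [0.489, 0.0943, 0.2079]
tool_rot: [0.975, 0.215, 0.044, 0.04]
ft_force: [0.0, -0.5, 0.5]
grip_width: 0.0854
```

{"fn": "step_arm", "kwargs": {
  "increments": [
    {"slide":[0,0,0],"turn":[0.0292,-0.0292,0.1094],"grip":-1},
    {"slide":[0,0,0],"turn":[0.0292,-0.0292,0.1094],"grip":-1},
    {"slide":[0,0,0],"turn":[0.0292,-0.0292,0.1094],"grip":-1},
    {"slide":[0.0112,0.0354,0],"turn":[0,0,0],"grip":-1},
    {"slide":[0.0112,0.0354,0],"turn":[0,0,0],"grip":-1},
    {"slide":[0.0112,0.0354,0],"turn":[0,0,0],"grip":-1},
    {"slide":[0.0112,0.0354,0],"turn":[0,0,0],"grip":-1},
    {"slide":[0.0112,0.0354,0],"turn":[0,0,0],"grip":-1},
    {"slide":[0.0112,0.0354,0],"turn":[0,0,0],"grip":-1},
    {"slide":[0,0,0],"turn":[0,0,0],"grip":-1},
    {"slide":[0,0,0],"turn":[0,0,0],"grip":-1},
    {"slide":[0,0,0],"turn":[0,0,0],"grip":-1}
  ]
}}

```text
clock: 12.07
eef_pos: [0.5788, -0.1094, 0.2077]
tool_rot: [0.999, 0.055, -0.002, -0.001]
ft_force: [0.3, -0.1, 0.7]
grip_width: 0.0854
```

```bash
python3 - <<'E'
from plan import *
go(ltcp(.0045,-.012,.07),RD)
im,d,K,T=snap("wrist","w10"); cv2.imwrite("pics/w10b.png",cv2.resize(im[:,:,::-1],(800,500)))
E
```

```text
t 12.07 w 0.0854 F [ 0.3 -0.1  0.7] p [ 0.5788 -0.1094  0.2077] q [-0.19  0.43  0.22  1.36  0.    1.27]
turn [-0.0021  0.0031 -0.0006] slide after turn [0.000e+00 1.000e-04 1.377e-01]
```

View pics/w10b.png

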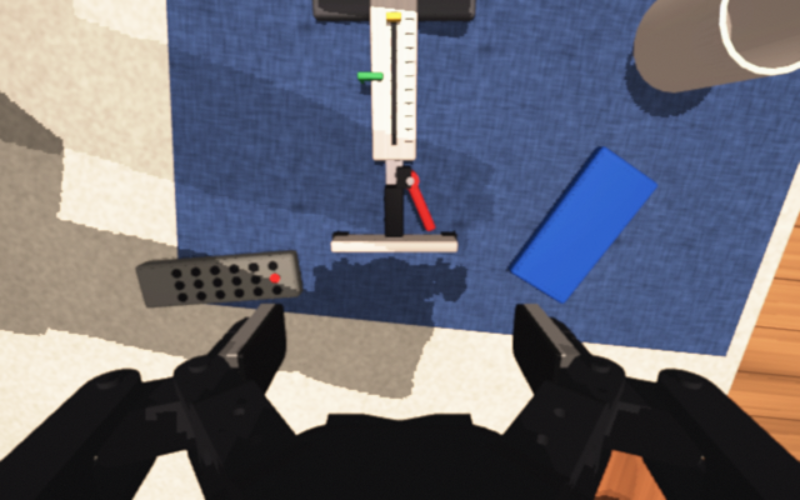

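```bash
cat >> plan.py <<'E'
def rel(tag):
    im,d,K,T=load(tag); H=hsv(im); h,s,v=H[...,0],H[...,1],H[...,2]
    out={}
    for n,m,z in (("yellow",(h>20)&(h<35)&(s>130)&(v>90),.035),("green",(h>45)&(h<80)&(s>120)&(v>60),.034),("red",((h<8)|(h>172))&(s>150)&(v>80),.044)):
        q=m.copy(); q[:,:230]=0; q[:,420:]=0; q[260:]=0
        c,a,b=max(blobs(q,8),key=lambda t:t[1]); r=cv2.minAreaRect(np.argwhere(b)[:,::-1].astype(np.float32))
        w=RL.T@(toplane(cv2.boxPoints(r),z,K,T).T-LO[:,None]); out[n]=w.T.mean(0)
        print(n,c,a,"leg frame ctr",((RL.T@(toplane(c,z,K,T)[0]-LO)).round(4)),"box",w.T.round(4)[:,:2].tolist())
    print("pointer-mark y (leg, + = still inward)",(out["yellow"]-out["green"])[1].round(4))
E
python3 - <<'E'
from plan import *
rel("w10"); im,d,K,T=load("w10")
P=toplane(np.array([[332,246],[457,246],[384,232],[405,232]])*.8,.034,K,T); print("bar ends / block sides(z~.04)",((P-LO)@RL).round(4).tolist())
E
```

```text
yellow [314.6, 12.2] 49 leg frame ctr [0.0008 0.1455 0.035 ] box [[-0.0044, 0.144], [-0.0044, 0.1473], [0.0057, 0.1473], [0.0057, 0.144]]
green [294.6, 60.8] 113 leg frame ctr [-0.0187  0.1042  0.034 ] box [[-0.0269, 0.1067], [-0.0087, 0.1067], [-0.0088, 0.1004], [-0.0271, 0.1005]]
red [336.2, 162.7] 369 leg frame ctr [0.022 0.007 0.044] box [[0.0073, 0.0313], [0.0175, 0.0347], [0.0347, -0.0136], [0.0242, -0.0173]]
pointer-mark y (leg, + = still inward) 0.0421
bar ends / block sides(z~.04) [[-0.0532, -0.0315, 0.034], [0.0548, -0.0316, 0.034], [-0.0081, -0.0191, 0.034], [0.0099, -0.0192, 0.034]]
```

{"fn": "step_arm", "kwargs": {
  "increments": [
    {"slide":[0,0,0.04],"turn":[0,0,0],"grip":-1},
    {"slide":[0,0,0.04],"turn":[0,0,0],"grip":-1},
    {"slide":[0,0,0.035],"turn":[0,0,0],"grip":-1},
    {"slide":[0,0,0.02],"turn":[0,0,0],"grip":-1},
    {"slide":[0,0,0],"turn":[0,0,0],"grip":-1},
    {"slide":[0,0,0],"turn":[0,0,0],"grip":-1},
    {"slide":[0,0,0],"turn":[0,0,0],"grip":-1}
  ]
}}

```text
clock: 12.7
eef_pos: [0.5807, -0.1087, 0.0765]
tool_rot: [0.998, 0.056, 0.002, 0.0]
ft_force: [0.2, -0.3, -0.6]
grip_width: 0.0854
```

```bash
python3 - <<'E'
from plan import *
go(ltcp(.0050,-.012,.006),RD)
im,d,K,T=snap("wrist","w11"); cv2.imwrite("pics/w11b.png",cv2.resize(im[:,:,::-1],(800,500)))
E
```

```text
t 12.7 w 0.0854 F [ 0.2 -0.3 -0.6] p [ 0.5807 -0.1087  0.0765] q [-0.19  0.52  0.    1.05  0.    1.27]
turn [ 0.0002 -0.003   0.0015] slide after turn [-0.0015  0.0005  0.0705]
```

View pics/w11b.png

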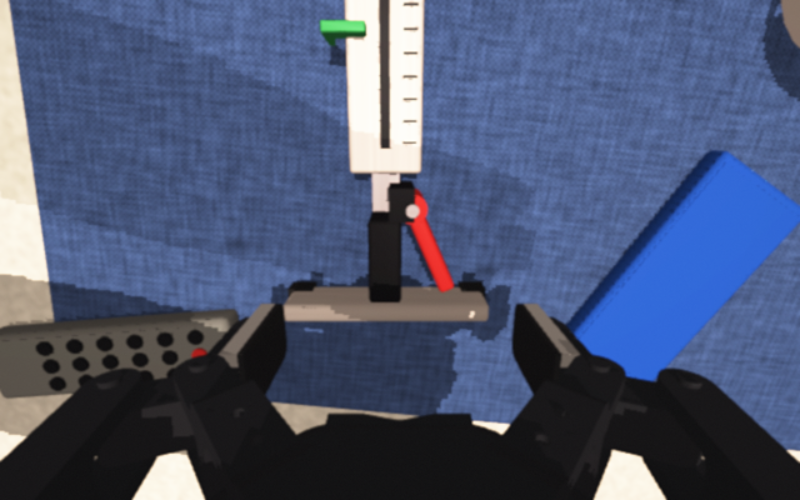

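{"fn": "step_arm", "kwargs": {
  "increments": [
    {"slide":[-0.0015,0.0,0.02],"turn":[0,0,0],"grip":-1},
    {"slide":[0,0,0.015],"turn":[0,0,0],"grip":-1},
    {"slide":[0,0,0],"turn":[0,0,0],"grip":-1},
    {"slide":[0,0,0],"turn":[0,0,0],"grip":-1},
    {"slide":[0,0,0],"turn":[0,0,0],"grip":-1}
  ]
}}

```text
clock: 13.17
eef_pos: [0.5796, -0.1098, 0.0418]
tool_rot: [0.998, 0.055, 0.002, 0.0]
ft_force: [0.4, -0.5, 0.6]
grip_width: 0.0854
```

```bash
python3 - <<'E'
from plan import *
im,d,K,T=load("w11")
P=toplane(np.array([[286,304],[487,304],[370,292],[401,292]])*.8,.034,K,T); print("bar ends, block",((P-LO)@RL).round(4).tolist())
go(ltcp(.0050,-.012,.006),RD)
im,d,K,T=snap("wrist","w12"); cv2.imwrite("pics/w12b.png",cv2.resize(im[:,:,::-1],(800,500)))
im,d,K,T=snap("side","s12"); cv2.imwrite("pics/s12b.png",cv2.resize(im[140:240,270:400,::-1],None,fx=6,fy=6,interpolation=cv2.INTER_CUBIC))
E
```

```text
bar ends, block [[-0.0521, -0.0266, 0.034], [0.0539, -0.0267, 0.034], [-0.0077, -0.0199, 0.034], [0.0085, -0.0199, 0.034]]
t 13.17 w 0.0854 F [ 0.4 -0.5  0.6] p [ 0.5796 -0.1098  0.0418] q [-0.19  0.56 -0.04  0.97  0.    1.27]
turn [ 0.0004 -0.0037  0.0001] slide after turn [-0.0002 -0.0005  0.0358]
```

View pics/w12b.png

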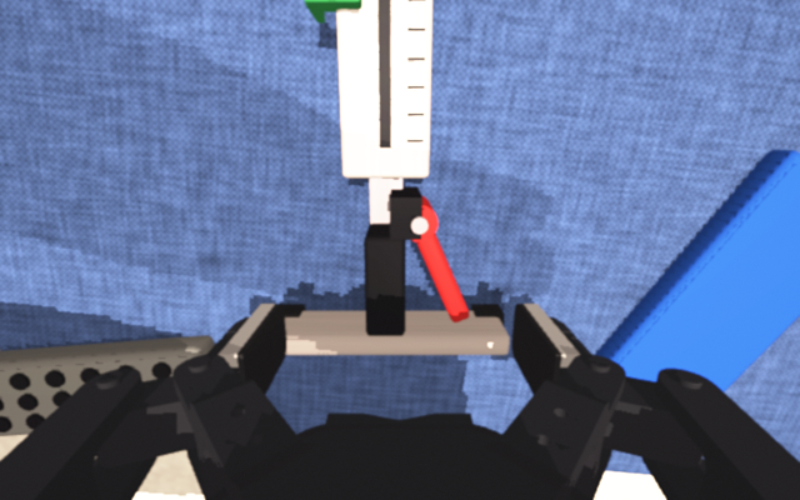

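View pics/s12b.png

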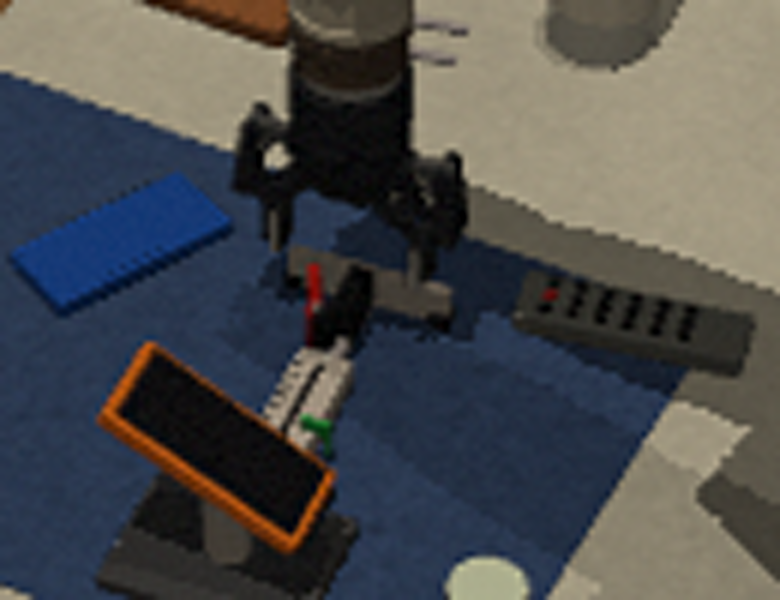

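```bash
python3 - <<'E'
from plan import *
im,d,K,T=load("w12"); P=(cloud(d,K,T)-LO)@RL; o,e,Rc=pose(); print("tcp leg",((e-LO)@RL).round(4))
for u0,u1,n in ((170,230,"L"),(408,480,"R")):
    Q=P[230:330,u0:u1].reshape(-1,3); q=Q[(Q[:,2]>.05)&(Q[:,2]<.085)&(d[230:330,u0:u1].ravel()>0)]
    print(n,len(q),np.percentile(q,[1,50,99],axis=0).round(4).tolist())
m=(d>0)&(abs(P[...,2]-.034)<.003)&(abs(P[...,0])<.06)&(P[...,1]<-.015)&(P[...,1]>-.06); m[:,:232]=0; m[:,405:]=0
Q=P[m]; Q=Q[(abs(Q[:,0])>.012)]; print("bar",np.percentile(Q,[2,50,98],axis=0).round(4).tolist())
E
```

```text
tcp leg [ 0.0052 -0.0125  0.0416]
L 1950 [[-0.0499, -0.0218, 0.0555], [-0.0369, -0.0047, 0.0731], [-0.0363, 0.0002, 0.0848]]
R 1930 [[0.0482, -0.022, 0.0558], [0.0488, -0.0049, 0.0732], [0.0619, 0.0001, 0.0848]]
bar [[-0.0411, -0.0366, 0.0313], [0.0175, -0.0311, 0.0336], [0.0519, -0.0269, 0.0349]]
```

{"fn": "step_arm", "kwargs": {
  "increments": [
    {"slide":[-0.0005,0,0.018],"turn":[0,0,0],"grip":-1},
    {"slide":[0,0,0.018],"turn":[0,0,0],"grip":-1},
    {"slide":[0,0,0],"turn":[0,0,0],"grip":-1},
    {"slide":[0,0,0],"turn":[0,0,0],"grip":-1},
    {"slide":[0,0,0],"turn":[0,0,0],"grip":-1},
    {"slide":[0,0.004,0],"turn":[0,0,0],"grip":-1},
    {"slide":[0,0.004,0],"turn":[0,0,0],"grip":-1},
    {"slide":[0,0.004,0],"turn":[0,0,0],"grip":-1},
    {"slide":[0,0.004,0],"turn":[0,0,0],"grip":-1},
    {"slide":[0,0.004,0],"turn":[0,0,0],"grip":-1},
    {"slide":[0,0,0],"turn":[0,0,0],"grip":-1},
    {"slide":[0,0,0],"turn":[0,0,0],"grip":-1}
  ]
}}

```text
clock: 14.27
eef_pos: [0.58, -0.13, 0.0038]
tool_rot: [0.999, 0.055, 0.0, -0.0]
ft_force: [0.3, 3.1, 2.5]
grip_width: 0.0855
```

```bash
python3 - <<'E'
from plan import *
o,e,Rc=pose(); print("tcp leg",((e-LO)@RL).round(4),"F leg",(o["ft_force"]@RL).round(1))
im,d,K,T=snap("wrist","w13"); cv2.imwrite("pics/w13b.png",cv2.resize(im[:,:,::-1],(800,500)))
im,d,K,T=snap("top","t13"); cv2.imwrite("pics/t13b.png",cv2.resize(im[150:230,255:395,::-1],None,fx=5.7,fy=5.7,interpolation=cv2.INTER_CUBIC))
E
```

```text
tcp leg [ 0.0035 -0.0326  0.0038] F leg [0.6 3.  2.5]
```

View pics/w13b.png

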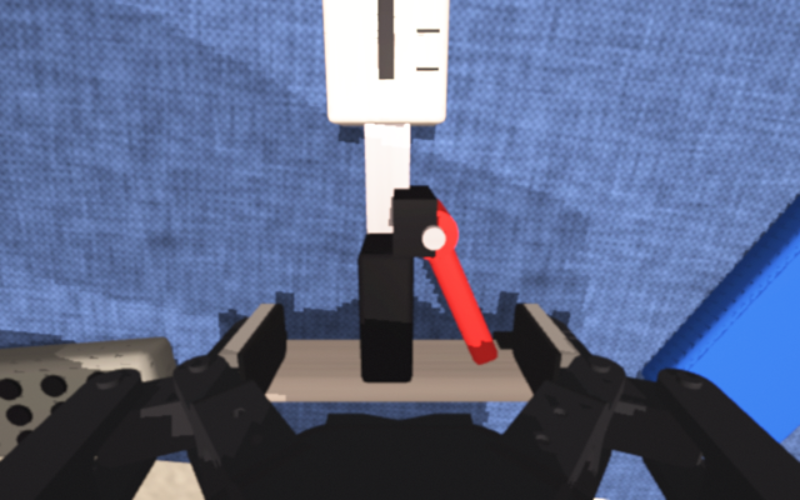

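View pics/t13b.png

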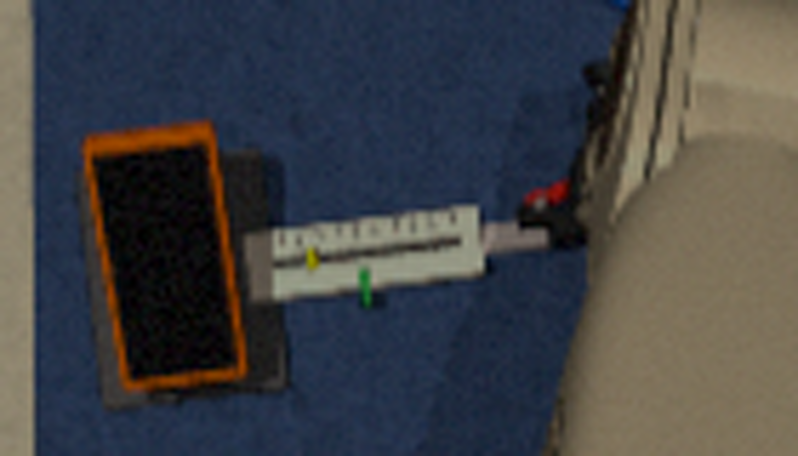

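{"fn": "step_arm", "kwargs": {
  "increments": [
    {"slide":[0.0008,0.004,0],"turn":[0,0,0],"grip":-1},
    {"slide":[0.0007,0.004,0],"turn":[0,0,0],"grip":-1},
    {"slide":[0,0.004,0],"turn":[0,0,0],"grip":-1},
    {"slide":[0,0.004,0],"turn":[0,0,0],"grip":-1},
    {"slide":[0,0.004,0],"turn":[0,0,0],"grip":-1},
    {"slide":[0,0,0],"turn":[0,0,0],"grip":-1},
    {"slide":[0,0,0],"turn":[0,0,0],"grip":-1},
    {"slide":[0,0,0],"turn":[0,0,0],"grip":-1}
  ]
}}

```text
clock: 15.03
eef_pos: [0.5824, -0.1492, 0.0031]
tool_rot: [0.998, 0.055, -0.001, -0.0]
ft_force: [-3.3, 2.4, 1.1]
grip_width: 0.0854
```

```bash
cat >> plan.py <<'E'
def gap(tag):
    im,d,K,T=load(tag); H=hsv(im); h,s,v=H[...,0],H[...,1],H[...,2]; out=[]
    for n,m,z in (("yellow",(h>20)&(h<37)&(s>90)&(v>60),.035),("green",(h>45)&(h<85)&(s>100)&(v>50),.034)):
        w=((cloud(np.ones_like(d),K,T)-T[:3,3])); w=T[:3,3]+w*((z-T[2,3])/w[...,2])[...,None]; L=(w-LO)@RL
        m&=(abs(L[...,0])<.035)&(L[...,1]>.03)&(L[...,1]<.155); wt=s.astype(float)*m
        y=(L[...,1]*wt).sum()/wt.sum(); x=(L[...,0]*wt).sum()/wt.sum(); out.append(y); print(tag,n,m.sum(),x.round(4),y.round(4))
    print("pointer-mark",round(out[0]-out[1],4))
E
python3 - <<'E'
from plan import *
o,e,Rc=pose(); print("tcp leg",((e-LO)@RL).round(4),"F leg",(o["ft_force"]@RL).round(1))
snap("top","t14"); snap("side","s14")
for t in ("top0","t13","t14","side0","s12","s14"): gap(t)
E
```

```text
tcp leg [ 0.0038 -0.0519  0.0031] F leg [-3.   2.7  1.1]
top0 yellow 8 -0.0009 0.1449
top0 green 12 -0.0195 0.1048
pointer-mark 0.0401
t13 yellow 9 -0.0007 0.1299
t13 green 12 -0.0195 0.1048
pointer-mark 0.0252
t14 yellow 9 0.0 0.1111
t14 green 11 -0.0189 0.1045
pointer-mark 0.0065
side0 yellow 2 -0.0064 0.147
side0 green 13 -0.0239 0.1125
pointer-mark 0.0346
s12 yellow 0 nan nan
s12 green 15 -0.0239 0.1125
pointer-mark nan
s14 yellow 8 -0.0041 0.1159
s14 green 14 -0.0244 0.1126
pointer-mark 0.0033plan.py:28: RuntimeWarning: invalid value encountered in scalar divide
  y=(L[...,1]*wt).sum()/wt.sum(); x=(L[...,0]*wt).sum()/wt.sum(); out.append(y); print(tag,n,m.sum(),x.round(4),y.round(4))
```

{"fn": "step_arm", "kwargs": {
  "increments": [
    {"slide":[0.0,0.0035,0],"turn":[0,0,0],"grip":-1},
    {"slide":[0.0005,0.0035,0],"turn":[0,0,0],"grip":-1},
    {"slide":[0,0,0],"turn":[0,0,0],"grip":-1},
    {"slide":[0,0,0],"turn":[0,0,0],"grip":-1},
    {"slide":[0,0,0],"turn":[0,0,0],"grip":-1},
    {"slide":[0,0,0],"turn":[0,0,0],"grip":-1}
  ]
}}

```text
clock: 15.63
eef_pos: [0.5844, -0.1559, 0.0033]
tool_rot: [0.998, 0.055, -0.0, -0.0]
ft_force: [-3.3, 3.0, -1.2]
grip_width: 0.0853
```

```bash
python3 - <<'E'
from plan import *
o,e,Rc=pose(); print("tcp leg",((e-LO)@RL).round(4),"F leg",(o["ft_force"]@RL).round(1))
a=snap("top","t15")[0]; b=snap("side","s15")[0]; c_=snap("wrist","w15")[0]
for t in ("t15","s15"): gap(t)
A=cv2.resize(a[175:215,290:350,::-1],(600,400),interpolation=cv2.INTER_CUBIC); cv2.imwrite("pics/t15b.png",A)
B=cv2.resize(b[185:235,305:345,::-1],(480,600),interpolation=cv2.INTER_CUBIC); cv2.imwrite("pics/s15b.png",B)
cv2.imwrite("pics/w15b.png",cv2.resize(c_[:,:,::-1],(800,500)))
E
```

```text
tcp leg [ 0.0049 -0.0588  0.0033] F leg [-2.9  3.4 -1.2]
t15 yellow 10 -0.0011 0.1035
t15 green 12 -0.0196 0.1048
pointer-mark -0.0012
s15 yellow 8 -0.0025 0.1095
s15 green 15 -0.0236 0.1125
pointer-mark -0.003
```

View pics/t15b.png

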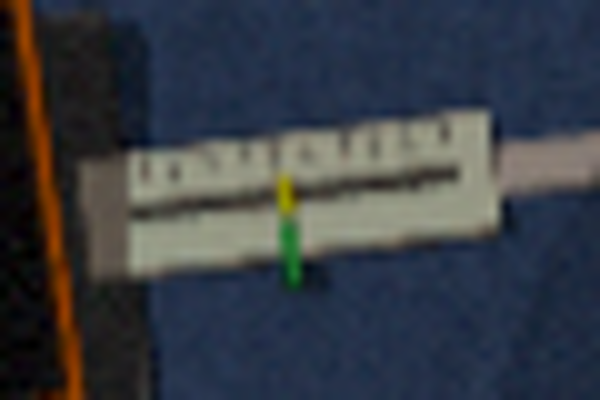

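View pics/s15b.png

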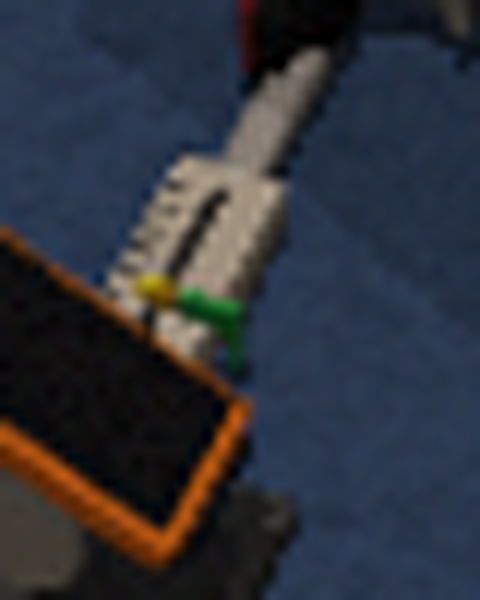

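View pics/w15b.png

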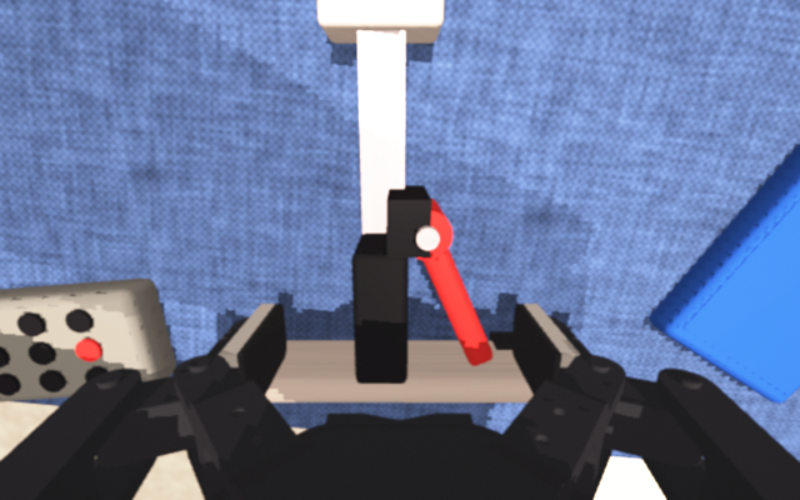

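{"fn": "step_arm", "kwargs": {
  "increments": [
    {"slide":[0,0,-0.002],"turn":[0,0,0],"grip":-1},
    {"slide":[0,-0.0005,0],"turn":[0,0,0],"grip":-1},
    {"slide":[0,0,0],"turn":[0,0,0],"grip":-0.5},
    {"slide":[0,0,0],"turn":[0,0,0],"grip":-0.2},
    {"slide":[0,0,0],"turn":[0,0,0],"grip":0},
    {"slide":[0,0,0],"turn":[0,0,0],"grip":0}
  ]
}}

```text
clock: 16.28
eef_pos: [0.5864, -0.1557, 0.0069]
tool_rot: [0.998, 0.055, 0.002, -0.0]
ft_force: [-0.7, 4.3, 3.9]
grip_width: 0.0432
```

```bash
python3 - <<'E'
from plan import *
o,e,Rc=pose(); print("tcp leg",((e-LO)@RL).round(4),"F leg",(o["ft_force"]@RL).round(1),o["grip_width"])
snap("top","t16"); gap("t16"); c_=snap("wrist","w16")[0]
cv2.imwrite("pics/w16b.png",cv2.resize(c_[:,:,::-1],(800,500)))
E
```

```text
tcp leg [ 0.007  -0.0588  0.0069] F leg [-0.2  4.3  3.9] 0.043177917946259255
t16 yellow 10 -0.0012 0.1035
t16 green 12 -0.0194 0.1047
pointer-mark -0.0012
```

View pics/w16b.png

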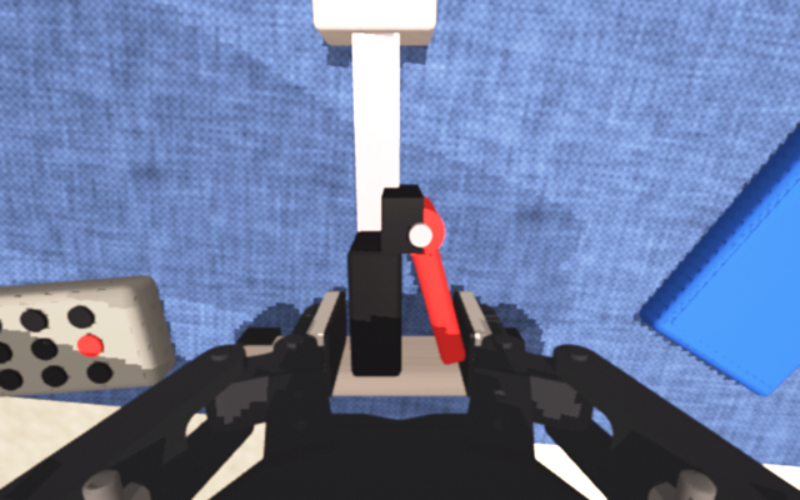

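{"fn": "step_arm", "kwargs": {
  "increments": [
    {"slide":[-0.0015,0,0],"turn":[0,0,0],"grip":0},
    {"slide":[0,0,0],"turn":[0,0,0],"grip":0.2},
    {"slide":[0,0,0],"turn":[0,0,0],"grip":0.4},
    {"slide":[0,0,0],"turn":[0,0,0],"grip":0.6},
    {"slide":[0,0,0],"turn":[0,0,0],"grip":1},
    {"slide":[0,0,0],"turn":[0,0,0],"grip":1},
    {"slide":[0,0,0],"turn":[0,0,0],"grip":1},
    {"slide":[0,0,0],"turn":[0,0,0],"grip":1},
    {"slide":[0,0,0],"turn":[0,0,0],"grip":1},
    {"slide":[0,0,0],"turn":[0,0,0],"grip":1}
  ]
}}

```text
clock: 17.22
eef_pos: [0.5829, -0.1562, 0.0066]
tool_rot: [0.999, 0.055, 0.0, -0.0]
ft_force: [-3.2, 3.5, 7.9]
grip_width: 0.0231
```

```bash
python3 - <<'E'
from plan import *
o,e,Rc=pose(); print("tcp leg",((e-LO)@RL).round(4),"F leg",(o["ft_force"]@RL).round(1),o["grip_width"])
a=snap("top","t17")[0]; gap("t17"); c_=snap("wrist","w17")[0]; snap("side","s17"); gap("s17")
cv2.imwrite("pics/w17b.png",cv2.resize(c_[:,:,::-1],(800,500)))
cv2.imwrite("pics/t17b.png",cv2.resize(a[170:230,265:355,::-1],None,fx=8,fy=8,interpolation=cv2.INTER_CUBIC))
E
```

```text
tcp leg [ 0.0035 -0.0589  0.0066] F leg [-2.8  3.8  7.9] 0.023147649435435305
t17 yellow 9 -0.0013 0.1032
t17 green 12 -0.0194 0.1048
pointer-mark -0.0016
s17 yellow 8 -0.0025 0.1095
s17 green 15 -0.0237 0.1125
pointer-mark -0.003
```

View pics/w17b.png

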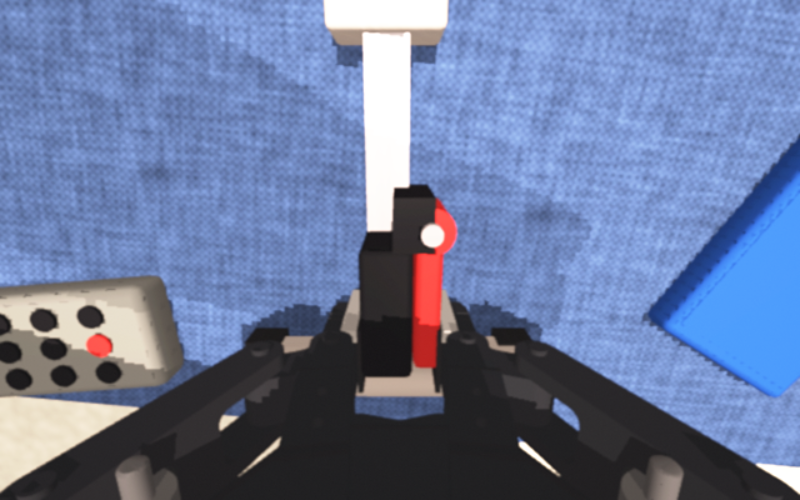

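View pics/t17b.png

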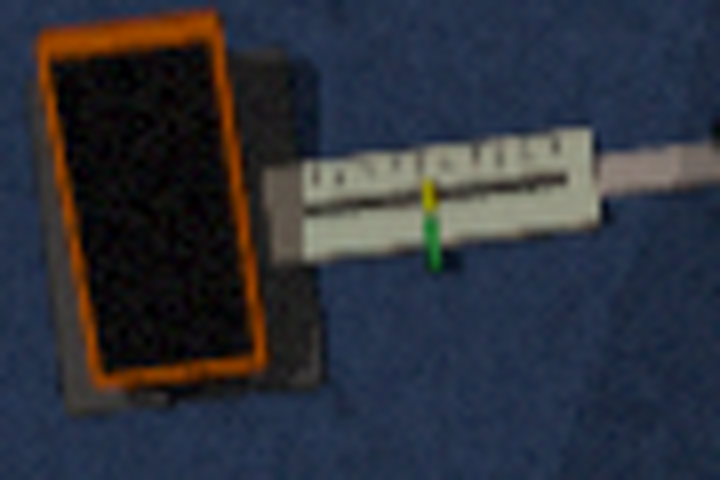

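{"fn": "step_arm", "kwargs": {
  "increments": [
    {"slide":[0,0,0],"turn":[0,0,0],"grip":1},
    {"slide":[0,0,0],"turn":[0,0,0],"grip":1},
    {"slide":[0,0,0],"turn":[0,0,0],"grip":1},
    {"slide":[0,0,0],"turn":[0,0,0],"grip":1}
  ]
}}

```text
clock: 17.7
eef_pos: [0.5829, -0.1562, 0.0066]
tool_rot: [0.998, 0.055, 0.0, -0.0]
ft_force: [-3.4, 3.6, 8.4]
grip_width: 0.0229
```

```bash
python3 - <<'E'
from plan import *
from workcell import bot
snap("top","t18"); gap("t18"); o=telemetry.get_obs(); print(o["clock"],o["grip_width"],o["ft_force"])
print(bot.job_done())
E
```

```text
t18 yellow 9 -0.0013 0.1033
t18 green 12 -0.0194 0.1048
pointer-mark -0.0015
17.75 0.022927869673721023 [-4.20446473  4.4597274   9.72007288]
the job is handed in; nothing more can be done
None
```

I laid the phone screen up and straight on the rest, with its lower end next to the lip, and let go of it. I then pushed the leg out by its cross-bar until the pointer reached the mark with the lever still open. Closing the fingers shut the lever against the block. I handed the job in at 17.75 s, still holding the leg; no verdict was reported.

Last checks:
- **Pointer and mark:** the top camera put the pointer about 1.5 mm past the mark. The side camera gave about 3 mm, but it also sees the side of the clip. At the start the wrist and top views disagreed by about 2 mm on this gap. All of these are inside the 5 mm limit.
- **Lever:** it looks closed flat against the block in the wrist picture. The fingers stopped at 23 mm, against the 25 mm expected.
- **Force and stillness:** the wrist force was steady at about 10 N and the tool pose did not change over the last rows. I had no direct reading of the finger force on the leg.
- **Phone:** it is still straight on the rest in the top picture just before the last short hold. It stopped about 1 to 2 mm short of touching the lip, judging from the last close picture before I let go.
- **Other things:** the green mark measured in the same place throughout, and no bystander was touched as far as the pictures show.

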